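# Fetch the full fittings box and shut the locked-out drawer

### The arm

A 7-joint arm with a two-finger parallel gripper is mounted at the origin on the work surface. World frame = base frame: x ahead of the robot, y to its left, z up, the work surface at z = 0. Lengths are in m, angles in degrees, forces in N, time in s.
With the tool pointing down it reaches from about 0.425 to 0.875 m from the base axis. Payload 4.7 kg.
Tool frame: the origin (TCP) lies at the very end of the fingers, on their centre line; the grasp point (between the pads) lies 19 mm behind it; x points along the fingers, z is the direction in which the jaws open and shut, and the axes are right-handed (so a half turn about x gives the same grasp; the last joint's range is limited). The gripper opens to 87 mm and grips with 3 to 60 N. Pads are 19 mm wide; open, the fingers measure 117 mm over their backs; the gripper's body (75 mm by 190 mm) begins 51 mm behind the grasp point.
Start: joints at [69.907, 18.392, -4.016, 83.108, 1.295, 78.541, -3.26], TCP at [0.232, -0.607, 0.199] pointing down, gripper open.
Joint ranges: [-163.93, 163.93], [-17.29, 119.83], [-79.2, 71.16], [3.27, 140.29], [-89.18, 269.18], [5.43, 117.66], [-154.24, 154.24]. Speed limits (degrees/s): [147.25, 147.25, 180, 180, 180, 180, 180].

### API

Orientations are given as [roll, pitch, yaw] about the fixed x, y, z axes, in that order (R = Rz(yaw) Ry(pitch) Rx(roll)).
In Python, from cell import env gives the robot as it stands. The module is installed in compiled form; this text tells all that it offers.
- The arm moves only by the tool drive_tool, never from a script. Its argument "increments" is a list of rows, each a list of 2 entries, a list of its own where there are three numbers: the shift along the tool's x, y, z scaled (see below), then the turn, a rotation vector about the tool's x, y, z scaled (see below). In form: [[[dx, dy, dz], [wx, wy, wz]], ...]. A call has 1 to 10 rows; each row shifts and turns the commanded pose from where the row before left it, along the tool's axes as they then stand; what a row does not reach is not made up. The controller multiplies each number of a shift by 0.04 m and each number of a turn by 120 degrees. A row lasts 1/10 s, in which the tool goes at most 50 mm and 8.59 degrees, less where a joint would pass 70% of its speed; a pose out of reach is approached as far as the arm can. A call with a number of a shift or a turn outside -1 to 1 is refused whole. A call with a gripper value outside its range is refused whole. "hand" is the gripper's target within -1 to 1 (fully open at 1, half-way at 0, shut at -1), set as the call begins (left out, the last holds). The fingers move at their own pace and stop on an object; "squeeze" is the grip in N (left out, the last holds). Time passes only in rows, so rows that do not move let the fingers close. It gives the time, the measured TCP pose, the force and the opening at its end, in the units of the state.
- env.get_obs(): the state, without advancing time (a new reading comes with each control period).
- env.read_camera(name): name is "scene" or "top" or "wrist"; returns a dict with "frame" (400x640x3 uint8, red, green, blue), "fx", "fy", "cx", "cy" (pixels), "R" (3x3) and "t" (3): a world point X has camera coordinates R X + t. Camera axes: x right, y down, z forward; pixel columns grow to the right and rows downward; lengths in m; the calibration is good to about 2 mm. A picture is of the moment at which its call begins. There is no depth.
- env.sign_off(): hands the job in, once; it reports no verdict.
The state is a dict: "time_s": time; "qpos": joint angles; "joint_velocities": joint speeds; "effort": joint torques, N m; "tool_pos": TCP position; "tool_rot": TCP orientation; "force": force on the tool from outside, world axes, zero at the start; "wrist_torque": the same for the moment, N m; "grip_width": finger opening in m.
Only numpy, scipy, OpenCV 4.12 (cv2) and the standard library are available. Lean on these libraries where they do the work, as an engineer would, in place of code of your own. Each camera call takes 0.05 s, during which the arm holds its last target.

### The job

Three identical closed boxes stand in the pulled-out drawer: lift them to find the heavy one, which is full of fittings, and stand it lid up on the floor of the steel holder, centred between its two open ends, setting it down gently and without dropping it; leave the two empty boxes upright in their front compartment of the drawer. Then press the green release lever and ease the drawer fully home without slamming it. Do not knock the bottle, the jar or the vial rack.

Things in the scene. Friction and masses are not known exactly. Their poses are not given: they have to be found in the camera images.
- unit: drawer unit fixed on the bench: white steel housing 265 mm deep (x), 330 wide (y), 112 high; origin on the bench under the middle of its mouth (front face); x points into the housing, the way the drawer retracts; y to the left, z up. The housing lies at x > 0; the drawer stands out to -x on full-extension slides
- drawer (a joint): travel of the drawer, m: 0 fully out and locked (the start), 0.186 fully home (hard stop, front panel against the housing). About 4 N of slide friction. While out it is held by a lock, whose play is about 2 mm
- tray_floor (a point): middle of the floor of the drawer's front compartment, 24 mm above the bench, axes as the unit's, moves with the drawer. Inside 73 mm (x) by 256 mm (y); front panel at -x 54 mm high above this floor, divider at +x 42 mm, sides 38 mm. The boxes stand in a row along y, 66 mm side along x, about 30 mm free beside each; no room for fingers at their x ends
- drawer_front (a point): middle of the drawer's front face (the face that looks to -x of the unit), 45 mm above the bench; panel 330 mm wide (y), 12 thick, from 12 to 78 mm above the bench. A 110 mm wide pull lip at y = -20 mm stands 15 mm out of its top edge. It moves with the drawer
- lever_pad (a point): top of the green release lever where it is pressed straight down: a paddle 30 mm wide (y) that sticks 36 mm out (-x) of a slot at the left end of the drawer's front panel; the point is 17 mm in front of the panel's face, about 50 mm above the bench at rest. Above the slot the panel goes up to 78 mm above the bench, so a finger on the paddle can push the panel too
- release_lever (a joint): angle of the release lever, rad: 0 at rest, 0.26 fully down (stop; the pad is then 10.5 mm lower); 3 N at first, 7 N fully down at the pad; springs back. The drawer is unlocked while it is pressed beyond about 0.17 (7 mm); once the drawer has gone in by 20 mm the lock is passed and the lever may be let go
- box_a_center (a point): closed parts box 66 x 44 x 42 mm (white, blue lid, one rigid piece), one of three that look the same; point at its centre, 21 mm above its underside; x along its 66 mm side, y along its 44 mm side, z up. Starts in the drawer's front compartment. One of the three is full of brass fittings (0.35 to 0.55 kg), the other two are empty (0.06 to 0.11 kg); only weight tells
- box_b_center (a point): closed parts box 66 x 44 x 42 mm (white, blue lid, one rigid piece), one of three that look the same; point at its centre, 21 mm above its underside; x along its 66 mm side, y along its 44 mm side, z up. Starts in the drawer's front compartment. One of the three is full of brass fittings (0.35 to 0.55 kg), the other two are empty (0.06 to 0.11 kg); only weight tells
- box_c_center (a point): closed parts box 66 x 44 x 42 mm (white, blue lid, one rigid piece), one of three that look the same; point at its centre, 21 mm above its underside; x along its 66 mm side, y along its 44 mm side, z up. Starts in the drawer's front compartment. One of the three is full of brass fittings (0.35 to 0.55 kg), the other two are empty (0.06 to 0.11 kg); only weight tells
- holder: box holder fixed on the bench: folded steel channel along its x, 84 mm long, open at both ends; origin on the bench under its middle; floor 6 mm above the bench; cheeks with inner faces at y = +-25 mm, 3 mm thick, top 66 mm above the bench, lips flaring out above to 75 mm. A box goes in from above, 66 mm side along x: fingers fit only at its two ends, not beside the cheeks
- bottle_mid (a point): amber bottle, diameter 50 mm, 105 high, loose; its middle, 52 mm above the bench. Leave alone
- jar_mid (a point): clear jar with white cap, diameter 56 mm, 65 high, loose; its middle, 32 mm above the bench. Leave alone
- vial_rack_mid (a point): orange vial rack 110 x 46 mm with vials, 44 high, loose; its middle, 22 mm above the bench; x along the 110 mm. Leave alone
Mind the look-alikes: they are no part of the job. What is shaped like the part that bears box_a_center but brown or red is not meant.

How it is judged (in metres and radians):
On the way, in this order (a step that is already met when the one before it is completed fails the run):
1. the full box stands on the floor of the holder, the drawer still out and the two empty boxes in it ((((horizontal distance between box_a_center and holder below 0.012 m and z of box_a_center in the frame of holder between 0.022 and 0.032 m and angle between box_a_center's own z axis and vertical below 0.1 rad) and (x of box_b_center in the frame of tray_floor between -0.02 and 0.02 m and z of box_b_center in the frame of tray_floor between 0.015 and 0.027 m and angle between box_b_center's own z axis and vertical below 0.1 rad) and (x of box_c_center in the frame of tray_floor between -0.02 and 0.02 m and z of box_c_center in the frame of tray_floor between 0.015 and 0.027 m and angle between box_c_center's own z axis and vertical below 0.1 rad)) or ((horizontal distance between box_b_center and holder below 0.012 m and z of box_b_center in the frame of holder between 0.022 and 0.032 m and angle between box_b_center's own z axis and vertical below 0.1 rad) and (x of box_a_center in the frame of tray_floor between -0.02 and 0.02 m and z of box_a_center in the frame of tray_floor between 0.015 and 0.027 m and angle between box_a_center's own z axis and vertical below 0.1 rad) and (x of box_c_center in the frame of tray_floor between -0.02 and 0.02 m and z of box_c_center in the frame of tray_floor between 0.015 and 0.027 m and angle between box_c_center's own z axis and vertical below 0.1 rad)) or ((horizontal distance between box_c_center and holder below 0.012 m and z of box_c_center in the frame of holder between 0.022 and 0.032 m and angle between box_c_center's own z axis and vertical below 0.1 rad) and (x of box_a_center in the frame of tray_floor between -0.02 and 0.02 m and z of box_a_center in the frame of tray_floor between 0.015 and 0.027 m and angle between box_a_center's own z axis and vertical below 0.1 rad) and (x of box_b_center in the frame of tray_floor between -0.02 and 0.02 m and z of box_b_center in the frame of tray_floor between 0.015 and 0.027 m and angle between box_b_center's own z axis and vertical below 0.1 rad))) and contact force between holder and anything else above 2.4 N and value of joint drawer below 0.01 m), for 0.2 s.
2. the release lever is pressed past its unlocking point with the drawer still out (value of joint release_lever above 0.13 rad and value of joint drawer below 0.02 m), for 0.02 s.
At the end, for the whole second after the job is handed in: The drawer is home (within 5 mm of its stop). The full box stands at rest, lid up, on the holder's floor, centred within 12 mm along the channel; the two empty boxes stand upright in the front compartment of the drawer ((((horizontal distance between box_a_center and holder below 0.012 m and z of box_a_center in the frame of holder between 0.022 and 0.032 m and angle between box_a_center's own z axis and vertical below 0.1 rad) and (x of box_b_center in the frame of tray_floor between -0.02 and 0.02 m and z of box_b_center in the frame of tray_floor between 0.015 and 0.027 m and angle between box_b_center's own z axis and vertical below 0.1 rad) and (x of box_c_center in the frame of tray_floor between -0.02 and 0.02 m and z of box_c_center in the frame of tray_floor between 0.015 and 0.027 m and angle between box_c_center's own z axis and vertical below 0.1 rad)) or ((horizontal distance between box_b_center and holder below 0.012 m and z of box_b_center in the frame of holder between 0.022 and 0.032 m and angle between box_b_center's own z axis and vertical below 0.1 rad) and (x of box_a_center in the frame of tray_floor between -0.02 and 0.02 m and z of box_a_center in the frame of tray_floor between 0.015 and 0.027 m and angle between box_a_center's own z axis and vertical below 0.1 rad) and (x of box_c_center in the frame of tray_floor between -0.02 and 0.02 m and z of box_c_center in the frame of tray_floor between 0.015 and 0.027 m and angle between box_c_center's own z axis and vertical below 0.1 rad)) or ((horizontal distance between box_c_center and holder below 0.012 m and z of box_c_center in the frame of holder between 0.022 and 0.032 m and angle between box_c_center's own z axis and vertical below 0.1 rad) and (x of box_a_center in the frame of tray_floor between -0.02 and 0.02 m and z of box_a_center in the frame of tray_floor between 0.015 and 0.027 m and angle between box_a_center's own z axis and vertical below 0.1 rad) and (x of box_b_center in the frame of tray_floor between -0.02 and 0.02 m and z of box_b_center in the frame of tray_floor between 0.015 and 0.027 m and angle between box_b_center's own z axis and vertical below 0.1 rad))) and contact force between holder and anything else above 2.4 N and value of joint drawer above 0.181 m and linear speed of each of box_a, box_b, box_c below 0.02 m/s); the robot touches nothing.
It fails at once if a box is dropped (falls freely faster than 0.5 m/s, a drop of about 13 mm or more) ((linear speed of box_a above 0.5 m/s and contact force between box_a and anything else below 0.05 N) or (linear speed of box_b above 0.5 m/s and contact force between box_b and anything else below 0.05 N) or (linear speed of box_c above 0.5 m/s and contact force between box_c and anything else below 0.05 N)).
It fails at once if the drawer is slammed (faster than 0.6 m/s) (velocity of joint drawer above 0.6 m/s).
It fails at once if the bottle is pushed by more than 20 mm or tipped (distance of bottle_mid from where it was at the start of the episode above 0.02 m or angle between bottle_mid's own z axis and vertical above 0.35 rad).
It fails at once if the jar is pushed by more than 20 mm or tipped (distance of jar_mid from where it was at the start of the episode above 0.02 m or angle between jar_mid's own z axis and vertical above 0.35 rad).
It fails at once if the vial rack is pushed by more than 20 mm or tipped (distance of vial_rack_mid from where it was at the start of the episode above 0.02 m or angle between vial_rack_mid's own z axis and vertical above 0.35 rad).
It also fails if it takes over 72 s, if anything falls off the work surface, if the arm or the gripper's body presses on something with over 40 N, if the wrist force passes 120 N, or if a joint passes its speed limit or range.

## Working session

There is one attempt and no reset: what is moved stays moved. The work goes in short steps, Python scripts to look and compute and a tool call to move; the robot and the scene stay as the last step left them, time stands still between calls to the robot, and variables do not carry over. Pictures are saved under pics/ and viewed, and the job is handed in when it is done.

Besides the shell and the picture viewer there is one more tool, called after "Request:" by a JSON object that holds its "op" and its "data". drive_tool: Moves the arm, as the interface text tells. Shifts and turns lie within -1 to 1; 1 stands for 0.04 m of shift or 120 degrees of turn. Its arguments: {"type":"object","properties":{"increments":{"type":"array"},"hand":{"type":"number"},"squeeze":{"type":"number"}},"required":["increments"]}

```bash
ls; mkdir -p pics
python3 - <<'E'
from cell import env
import cv2,numpy as np
o=env.get_obs()
print({k:np.round(v,3).tolist() for k,v in o.items()})
for n in ["scene","top","wrist"]:
    c=env.read_camera(n); cv2.imwrite(f"pics/{n}0.png",c["frame"][:,:,::-1])
    print(n,c["fx"],c["fy"],c["cx"],c["cy"],np.round(c["R"],4).tolist(),np.round(c["t"],4).tolist())
E
```

```text
pics
{'time_s': 0.0, 'qpos': [69.907, 18.44, -4.018, 83.177, 1.296, 78.54, -3.258], 'joint_velocities': [-0.082, 0.062, -0.073, -0.005, -0.007, -0.044, -0.003], 'effort': [-0.0, -49.13, -0.404, -31.253, -0.064, 0.044, 0.0], 'tool_pos': [0.232, -0.607, 0.198], 'tool_rot': [-177.069, 89.889, 113.838], 'force': [-0.433, -0.309, 0.515], 'wrist_torque': [-0.031, 0.04, -0.039], 'grip_width': 0.087}
scene 511.0113673914826 511.0113673914826 324.78017275743775 203.52987042686075 [[0.387, 0.9221, 0.0077], [0.7887, -0.3266, -0.5209], [-0.4778, 0.2076, -0.8536]] [-0.2472, -0.4092, 1.58]
top 485.9378835138243 485.9378835138243 321.0302691941273 188.11855300533367 [[-0.0172, -0.9998, -0.0079], [-0.9856, 0.0182, -0.1682], [0.1684, 0.0049, -0.9857]] [0.0326, 0.5663, 1.1229]
wrist 313.88367521637866 313.88367521637866 322.5027569111163 203.50007943422656 [[0.3569, -0.9341, -0.0019], [-0.9035, -0.3457, 0.2532], [-0.2372, -0.0887, -0.9674]] [-0.649, -0.0313, 0.3901]
```

View pics/scene0.png

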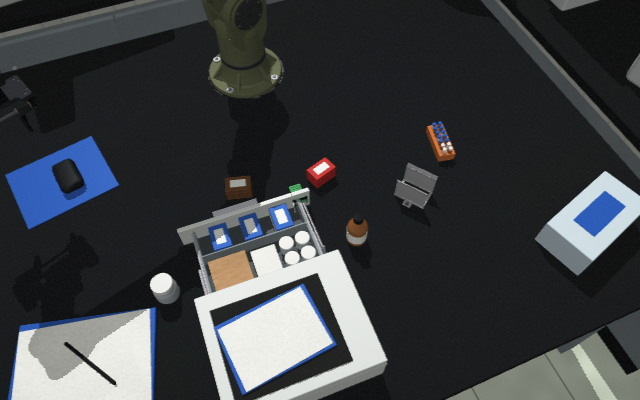

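View pics/top0.png

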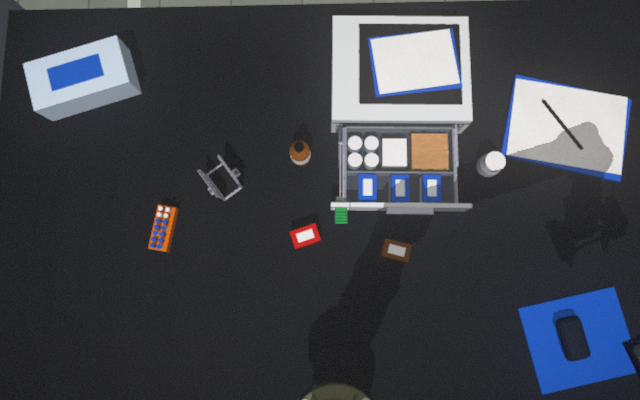

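View pics/wrist0.png

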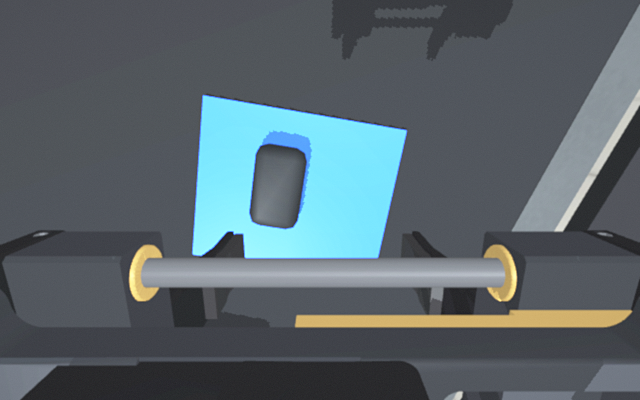

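The top view shows three blue-lid boxes in the drawer at about (368,187), (400,187) and (431,187), and the green lever at (341,215). The holder is at (222,178), the bottle at (300,152), the jar at (491,162) and the vial rack at (162,228). The look-alikes are a red box at (305,236) and a brown box at (397,250). The large blue-white box at (82,78) and the blue sheets are background. I choose the three blue-lid boxes inside the drawer, and next I check them in a close crop.

```bash
cat > h.py <<'E'
from cell import env
import cv2,numpy as np
def cam(n):
    c=env.read_camera(n); c["R"]=np.array(c["R"]);c["t"]=np.array(c["t"]);return c
def ray(c,u,v):
    d=c["R"].T@np.array([(u-c["cx"])/c["fx"],(v-c["cy"])/c["fy"],1.0]); return -c["R"].T@c["t"],d
def onz(c,u,v,z):
    o,d=ray(c,u,v); return o+d*(z-o[2])/d[2]
def proj(c,X):
    p=c["R"]@np.array(X)+c["t"]; return np.array([c["fx"]*p[0]/p[2]+c["cx"],c["fy"]*p[1]/p[2]+c["cy"]])
E
python3 - <<'E'
from h import *
T=cam("top");S=cam("scene")
for n,c,(x0,y0,x1,y1) in [("top",T,(320,110,480,230)),("holder",T,(185,140,345,260)),("scene",S,(170,150,330,270)),("sh",S,(380,140,460,220))]:
    k=cv2.resize(c["frame"][y0:y1,x0:x1],None,fx=5,fy=5,interpolation=cv2.INTER_CUBIC)
    cv2.imwrite(f"pics/crop_{n}.png",k[:,:,::-1])
hs=cv2.cvtColor(T["frame"],cv2.COLOR_RGB2HSV)
def blobs(m,mn=15):
    n,l,s,ce=cv2.connectedComponentsWithStats(m.astype(np.uint8))
    return [(s[i],ce[i],l==i) for i in range(1,n) if s[i][4]>=mn]
print("blue")
m=cv2.inRange(hs,(105,120,60),(130,255,255))
m2=np.zeros_like(m);m2[160:208,345:455]=m[160:208,345:455]
for s,ce,k in blobs(m2):
    cnt,_=cv2.findContours(k.astype(np.uint8),cv2.RETR_EXTERNAL,2)
    r=cv2.minAreaRect(cnt[0]); print(s,ce,r,onz(T,*r[0],.066))
print("green")
m=cv2.inRange(hs,(50,100,40),(85,255,255))
for s,ce,k in blobs(m): print(s,ce,onz(T,*ce,.05))
print("orange")
m=cv2.inRange(hs,(5,180,120),(18,255,255))
for s,ce,k in blobs(m): 
    cnt,_=cv2.findContours(k.astype(np.uint8),cv2.RETR_EXTERNAL,2);print(s,ce,onz(T,*ce,.03))
E
```

```text
blue
[358 173  19  28 337] [366.67655786 186.94065282] ((367.0, 186.5), (27.0, 18.0), 90.0) [ 0.56556766 -0.08670148  0.066     ]
[391 174  19  28 329] [399.71428571 187.65957447] ((400.0, 187.5), (27.0, 18.0), 90.0) [ 0.56171482 -0.16475731  0.066     ]
[422 174  19  28 334] [431.17664671 187.32934132] ((431.0, 187.5), (27.0, 18.0), 90.0) [ 0.56035688 -0.2380796   0.066     ]
green
[334 208  14  16 216] [340.56018519 215.66666667] [ 0.49900351 -0.02290239  0.05      ]
orange
[148 207  28  45 273] [166.68498168 231.42857143] [0.47056523 0.39739504 0.03      ]
```

View pics/crop_top.png

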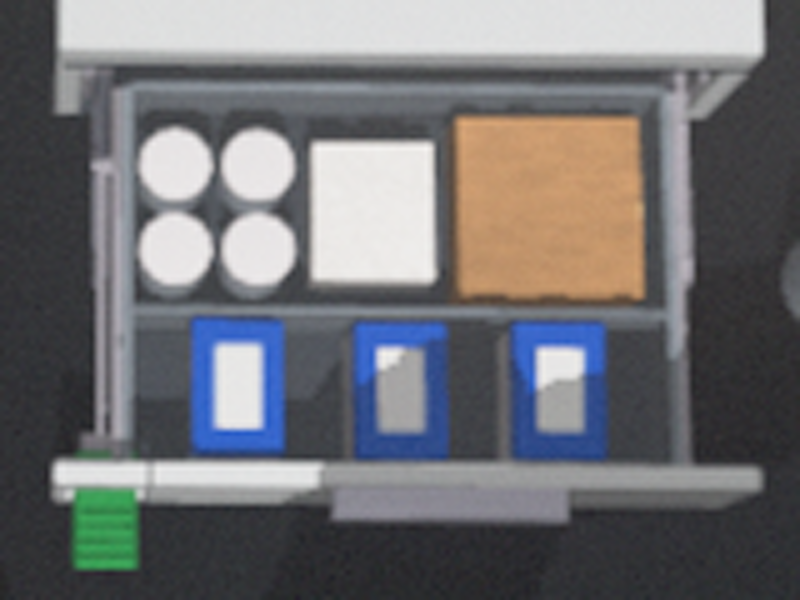

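View pics/crop_holder.png

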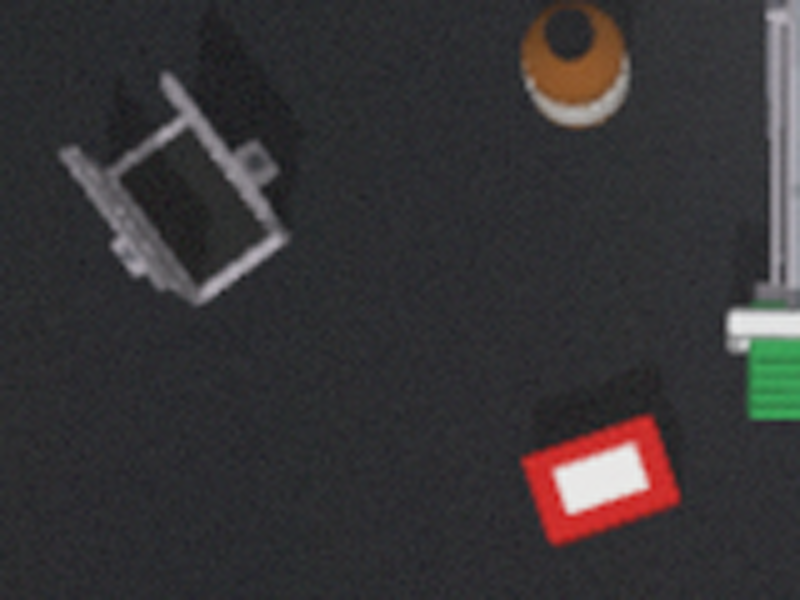

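View pics/crop_sh.png

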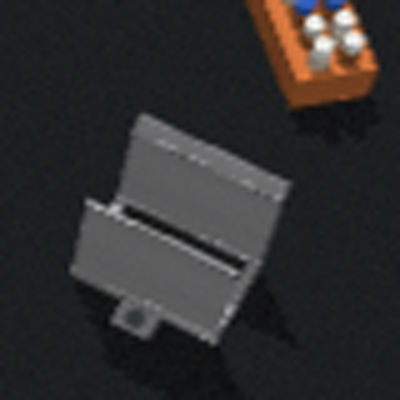

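View pics/crop_scene.png

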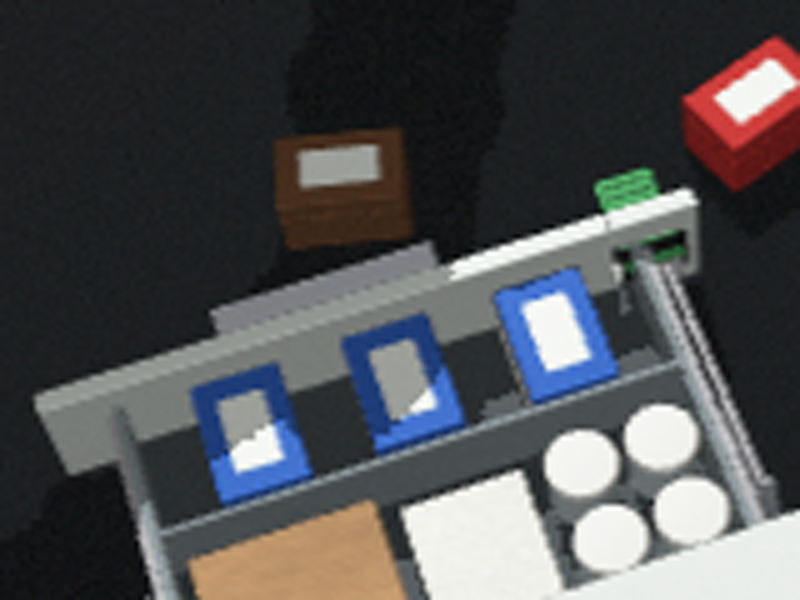

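The crop shows three identical white boxes with blue lids in the front compartment. The red and brown ones outside the drawer are decoys. Next I measure the poses.

Run:
```python
from h import *
T=cam("top");S=cam("scene")
f=lambda u,v,o:(o[0]+u/5-.4,o[1]+v/5-.4)
D=(320,110);H=(185,140)
def P(c,u,v,o,z): return onz(c,*f(u,v,o),z)
a=P(T,52,462,D,.078);b=P(T,762,468,D,.078);a2=P(T,52,487,D,.078);b2=P(T,762,492,D,.078)
for x in (a,b,a2,b2): print("panel",x.round(4))
print("len",np.linalg.norm(a-b),"yaw x-axis",np.degrees(np.arctan2(-(b-a)[0]*-1,-(b-a)[1])))
for u,v in ((75,490),(138,490),(75,570),(138,570)): print("lever",P(T,u,v,D,.05).round(4))
for k in [((190,318),(284,318),(284,453),(192,453)),((354,322),(448,322),(448,458),(356,458)),((512,322),(607,322),(607,457),(514,457))]:
    q=np.array([P(T,u,v,D,.066) for u,v in k]); print("box",q.mean(0).round(4),np.linalg.norm(q[0]-q[1]).round(4),np.linalg.norm(q[1]-q[2]).round(4))
print("compartment: divider/panel inner", P(T,400,310,D,.066),P(T,400,460,D,.078), "sides",P(T,132,390,D,.062),P(T,672,390,D,.062))
print("mouth",P(T,58,52,D,.112),P(T,765,52,D,.112))
for u,v in ((165,75),(285,235),(65,150),(200,300)): print("lip75",P(T,u,v,H,.075).round(4))
for u,v in ((105,172),(188,122),(200,300),(285,238)): print("floor6",P(T,u,v,H,.006).round(4))
# scene holder crop, 
h2=lambda u,v,z:onz(S,380+u/5-.4,140+v/5-.4,z)
for u,v in ((138,115),(290,183),(88,200),(242,275)): print("s lip75",h2(u,v,.075).round(4))
# bottle, jar, rack, red, brown
for n,p,z in (("bottlecap",(185+570/5,140+32/5),.105),("jarcap",(493,160),.065),("rack",(163,228),.044),("red",(305,236),.042),("brown",(397,250),.042)): print(n,onz(T,*p,z).round(4))
```

```text
panel [0.5284 0.0019 0.078 ]
panel [ 0.5195 -0.3287  0.078 ]
panel [0.5166 0.0022 0.078 ]
panel [ 0.5083 -0.3279  0.078 ]
len 0.33072056111332643 yaw x-axis -1.5359808597368534
lever [ 0.5186 -0.0091  0.05  ]
lever [ 0.5181 -0.0392  0.05  ]
lever [ 0.4803 -0.0083  0.05  ]
lever [ 0.4798 -0.0382  0.05  ]
box [ 0.5652 -0.0869  0.066 ] 0.0448 0.065
box [ 0.5616 -0.1645  0.066 ] 0.0447 0.0654
box [ 0.5605 -0.2395  0.066 ] 0.0451 0.0649
compartment: divider/panel inner [ 0.60015628 -0.16551471  0.066     ] [ 0.52634234 -0.16042501  0.078     ] sides [ 0.56452672 -0.03703728  0.062     ] [ 0.55977735 -0.29350442  0.062     ]
mouth [ 0.71650935 -0.00431446  0.112     ] [ 0.71003753 -0.333136    0.112     ]
lip75 [0.6478 0.2677 0.075 ]
lip75 [0.5693 0.2096 0.075 ]
lip75 [0.6122 0.3146 0.075 ]
lip75 [0.539  0.2492 0.075 ]
floor6 [0.6153 0.3123 0.006 ]
floor6 [0.6403 0.271  0.006 ]
floor6 [0.5494 0.2634 0.006 ]
floor6 [0.5799 0.2213 0.006 ]
s lip75 [0.5461 0.2675 0.075 ]
s lip75 [0.6131 0.3189 0.075 ]
s lip75 [0.5833 0.2199 0.075 ]
s lip75 [0.6523 0.2699 0.075 ]
bottlecap [0.6564 0.0717 0.105 ]
jarcap [ 0.6245 -0.39    0.065 ]
rack [0.4777 0.402  0.044 ]
red [0.4528 0.0627 0.042 ]
brown [ 0.4158 -0.1548  0.042 ]
```

Everything agrees with the given sizes: panel 330.7 mm long, boxes about 45 x 65 mm. Next, a planning helper that converts world targets into rows.

```bash
cat > plan.py <<'E'
import sys,json,numpy as np
from cell import env
from scipy.spatial.transform import Rotation as Ro
# usage: plan.py x y z jawyaw n  -> one even row, tool pointing down
def down(jaw):
    j=np.radians(jaw); z=np.array([np.cos(j),np.sin(j),0]); x=np.array([0,0,-1.]); return np.stack([x,np.cross(z,x),z],1)
o=env.get_obs(); R=Ro.from_euler("xyz",o["tool_rot"],degrees=True); p=np.array(o["tool_pos"])
zz=R.as_matrix()[:,2]; 
print("t",round(o["time_s"],2),"pos",p.round(4),"jaw",np.degrees(np.arctan2(zz[1],zz[0])).round(2),"xaxis",R.as_matrix()[:,0].round(3),"F",np.round(o["force"],2),"w",round(o["grip_width"],4))
if len(sys.argv)>1:
    x,y,z,jaw,n=map(float,sys.argv[1:6]); n=int(n)
    Rt=Ro.from_matrix(down(jaw)); rv=(R.inv()*Rt).as_rotvec()/n
    dp=(np.array([x,y,z])-p)/n; Rk=R
    print("step mm",np.linalg.norm(dp)*1000,"deg",np.degrees(np.linalg.norm(rv)))
    for k in range(n):
        s=Rk.inv().apply(dp)/.04; w=np.degrees(rv)/120
        print(json.dumps([s.round(3).tolist(),w.round(4).tolist()]),end=",\n")
        Rk=Rk*Ro.from_rotvec(rv)
E
python3 plan.py 0.5605 -0.2395 0.15 -91.5 20
```

```text
t 0.35 pos [ 0.2318 -0.6071  0.1985] jaw -69.1 xaxis [-0.  0. -1.] F [0.09 0.17 1.43] w 0.0873
step mm 24.77643251067081 deg 1.1200629907912516
[[0.061, 0.548, -0.283], [0.0093, -0.0, 0.0]],
[[0.061, 0.542, -0.293], [0.0093, -0.0, 0.0]],
[[0.061, 0.536, -0.304], [0.0093, -0.0, 0.0]],
[[0.061, 0.53, -0.314], [0.0093, -0.0, 0.0]],
[[0.061, 0.524, -0.325], [0.0093, -0.0, 0.0]],
[[0.061, 0.518, -0.335], [0.0093, -0.0, 0.0]],
[[0.061, 0.511, -0.345], [0.0093, -0.0, 0.0]],
[[0.061, 0.504, -0.355], [0.0093, -0.0, 0.0]],
[[0.061, 0.497, -0.365], [0.0093, -0.0, 0.0]],
[[0.061, 0.49, -0.374], [0.0093, -0.0, 0.0]],
[[0.061, 0.482, -0.384], [0.0093, -0.0, 0.0]],
[[0.061, 0.475, -0.393], [0.0093, -0.0, 0.0]],
[[0.061, 0.467, -0.402], [0.0093, -0.0, 0.0]],
[[0.061, 0.459, -0.411], [0.0093, -0.0, 0.0]],
[[0.061, 0.451, -0.42], [0.0093, -0.0, 0.0]],
[[0.061, 0.443, -0.429], [0.0093, -0.0, 0.0]],
[[0.061, 0.434, -0.438], [0.0093, -0.0, 0.0]],
[[0.061, 0.426, -0.446], [0.0093, -0.0, 0.0]],
[[0.061, 0.417, -0.454], [0.0093, -0.0, 0.0]],
[[0.061, 0.408, -0.462], [0.0093, -0.0, 0.0]],
```

Request:
{"op": "drive_tool", "data": {"increments": [[[0.06,0.55,-0.28],[0.0093,0,0]],[[0.06,0.54,-0.29],[0.0093,0,0]],[[0.06,0.54,-0.3],[0.0093,0,0]],[[0.06,0.53,-0.31],[0.0093,0,0]],[[0.06,0.52,-0.33],[0.0093,0,0]],[[0.06,0.52,-0.34],[0.0093,0,0]],[[0.06,0.51,-0.35],[0.0093,0,0]],[[0.06,0.5,-0.36],[0.0093,0,0]],[[0.06,0.5,-0.37],[0.0093,0,0]],[[0.06,0.49,-0.37],[0.0093,0,0]]], "hand": 0.38, "squeeze": 30}}

```text
time_s: 1.35
tool_pos: [0.3967, -0.4222, 0.1748]
tool_rot: [15.8, 90.0, -64.5]
force: [0.3, -0.4, 0.2]
grip_width: 0.06
```

Request:
{"op": "drive_tool", "data": {"increments": [[[0.06,0.48,-0.38],[0.0093,0,0]],[[0.06,0.48,-0.39],[0.0093,0,0]],[[0.06,0.47,-0.4],[0.0093,0,0]],[[0.06,0.46,-0.41],[0.0093,0,0]],[[0.06,0.45,-0.42],[0.0093,0,0]],[[0.06,0.44,-0.43],[0.0093,0,0]],[[0.06,0.43,-0.44],[0.0093,0,0]],[[0.06,0.43,-0.45],[0.0093,0,0]],[[0.06,0.42,-0.45],[0.0093,0,0]],[[0.06,0.41,-0.46],[0.0093,0,0]]]}}

```text
time_s: 2.35
tool_pos: [0.5613, -0.2387, 0.1507]
tool_rot: [29.6, 90.0, -61.9]
force: [0.2, -0.5, 0.4]
grip_width: 0.0603
```

```bash
python3 - <<'E'
from h import *
c=cam("wrist"); cv2.imwrite("pics/w1.png",c["frame"][:,:,::-1])
np.savez("w1.npz",frame=c["frame"],R=c["R"],t=c["t"],k=[c["fx"],c["fy"],c["cx"],c["cy"]])
E
python3 plan.py 0.5605 -0.2395 0.032 -91.5 10
```

```text
t 2.4 pos [ 0.5643 -0.2333  0.1503] jaw -91.18 xaxis [ 0.002  0.003 -1.   ] F [2.84 3.03 0.15] w 0.0602
step mm 11.855564557715114 deg 0.039626357317999676
[[0.296, -0.01, 0.017], [0.0003, -0.0002, -0.0001]],
[[0.296, -0.01, 0.017], [0.0003, -0.0002, -0.0001]],
[[0.296, -0.01, 0.017], [0.0003, -0.0002, -0.0001]],
[[0.296, -0.01, 0.016], [0.0003, -0.0002, -0.0001]],
[[0.296, -0.01, 0.016], [0.0003, -0.0002, -0.0001]],
[[0.296, -0.01, 0.016], [0.0003, -0.0002, -0.0001]],
[[0.296, -0.009, 0.016], [0.0003, -0.0002, -0.0001]],
[[0.296, -0.009, 0.016], [0.0003, -0.0002, -0.0001]],
[[0.296, -0.009, 0.016], [0.0003, -0.0002, -0.0001]],
[[0.296, -0.009, 0.016], [0.0003, -0.0002, -0.0001]],
```

View pics/w1.png

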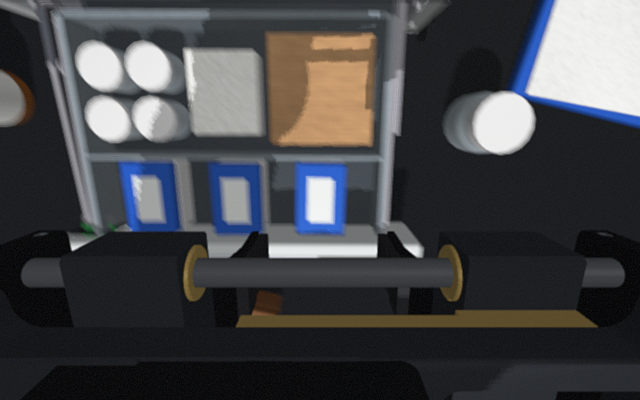

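Request:
{"op": "drive_tool", "data": {"increments": [[[0,0,0],[0,0,0]],[[0,0,0],[0,0,0]]]}}

```text
time_s: 2.6
tool_pos: [0.5601, -0.2403, 0.1507]
tool_rot: [-38.0, 89.9, -129.4]
force: [0.4, -0.8, -0.7]
grip_width: 0.0601
```

```bash
python3 plan.py 0.5605 -0.2395 0.032 -91.5 1
python3 - <<'E'
from h import *
c=cam("wrist"); cv2.imwrite("pics/w2.png",c["frame"][:,:,::-1])
hs=cv2.cvtColor(c["frame"],cv2.COLOR_RGB2HSV)
m=cv2.inRange(hs,(100,120,40),(130,255,255))
n,l,s,ce=cv2.connectedComponentsWithStats(m)
for i in range(1,n):
    if s[i][4]>200: 
        cnt,_=cv2.findContours((l==i).astype(np.uint8),cv2.RETR_EXTERNAL,2)
        r=cv2.minAreaRect(max(cnt,key=len)); print(s[i],r,onz(c,*r[0],.066).round(4))
E
```

```text
t 2.6 pos [ 0.5601 -0.2403  0.1507] jaw -91.44 xaxis [-0.001 -0.001 -1.   ] F [ 0.4  -0.84 -0.69] w 0.0601
step mm 118.69301602274292 deg 0.08681270743872281
[[2.967, 0.011, -0.024], [0.0005, 0.0004, 0.0003]],
[ 507    0  133  129 2835] ((587.7939453125, 66.71717834472656), (137.5032501220703, 104.48787689208984), 19.536653518676758) [ 0.6657 -0.4557  0.066 ]
[ 120  162   63   71 2553] ((150.81707763671875, 196.85365295410156), (74.76214599609375, 54.88446807861328), 83.6598129272461) [ 0.5678 -0.0882  0.066 ]
[ 210  163   54   74 2413] ((236.62705993652344, 199.30282592773438), (74.21436309814453, 51.57725143432617), 87.79740142822266) [ 0.5636 -0.1641  0.066 ]
[ 296  163   52   73 2400] ((320.9032287597656, 199.1940155029297), (50.40110778808594, 71.81552124023438), 1.7357045412063599) [ 0.5618 -0.239   0.066 ]
```

The wrist view shows the three lids at (151,197), (237,199) and (321,199), within 2 mm of the top-view positions. I go down on the right-hand box (C).

Request:
{"op": "drive_tool", "data": {"increments": [[[0.3,0,-0.02],[0,0,0]],[[0.35,0,0],[0,0,0]],[[0.35,0,0],[0,0,0]],[[0.35,0,0],[0,0,0]],[[0.35,0,0],[0,0,0]],[[0.35,0,0],[0,0,0]],[[0.35,0,0],[0,0,0]],[[0.3,0,0],[0,0,0]],[[0.25,0,0],[0,0,0]],[[0,0,0],[0,0,0]]]}}

```text
time_s: 3.65
tool_pos: [0.5595, -0.2382, 0.0309]
tool_rot: [-111.7, 89.8, 156.8]
force: [0.2, 1.3, -0.2]
grip_width: 0.0603
```

Request:
{"op": "drive_tool", "data": {"increments": [[[0,0,0],[0,0,0]],[[0,0,0],[0,0,0]],[[0,0,0],[0,0,0]],[[0,0,0],[0,0,0]]], "hand": -1, "squeeze": 30}}

```text
time_s: 4.05
tool_pos: [0.5613, -0.2389, 0.0336]
tool_rot: [62.7, 89.9, -28.7]
force: [-0.2, 0.2, 2.4]
grip_width: 0.0437
```

Gripped at 43.7 mm. I lift it about 8 mm to weigh it.

Request:
{"op": "drive_tool", "data": {"increments": [[[-0.1,0,0],[0,0,0]],[[-0.1,0,0],[0,0,0]],[[0,0,0],[0,0,0]],[[0,0,0],[0,0,0]],[[0,0,0],[0,0,0]],[[0,0,0],[0,0,0]]]}}

```text
time_s: 4.65
tool_pos: [0.5605, -0.2386, 0.0405]
tool_rot: [-96.3, 90.0, 172.2]
force: [0.0, 0.2, -2.0]
grip_width: 0.0437
```

Request:
{"op": "drive_tool", "data": {"increments": [[[0,0,0],[0,0,0]]]}}

```text
time_s: 4.75
tool_pos: [0.5606, -0.2386, 0.0405]
tool_rot: [-95.6, 90.0, 173.0]
force: [0.4, 0.0, -0.2]
grip_width: 0.0437
```

Request:
{"op": "drive_tool", "data": {"increments": [[[0,0,0],[0,0,0]]]}}

```text
time_s: 4.85
tool_pos: [0.5606, -0.2386, 0.0406]
tool_rot: [-91.0, 90.0, 177.6]
force: [-0.1, 0.3, -0.5]
grip_width: 0.0434
```

Weight reads about 0.2 to 2 N (mean 0.9), so box C is empty. I set it back down, release it and move to the middle box.

Request:
{"op": "drive_tool", "data": {"increments": [[[0.08,0,0],[0,0,0]],[[0.08,0,0],[0,0,0]],[[0.04,0,0],[0,0,0]],[[0,0,0],[0,0,0]],[[0,0,0],[0,0,0]]]}}

```text
time_s: 5.35
tool_pos: [0.5607, -0.2386, 0.0336]
tool_rot: [-26.3, 90.0, -117.7]
force: [-2.4, 0.4, 4.3]
grip_width: 0.0433
```

Request:
{"op": "drive_tool", "data": {"increments": [[[0,0,0],[0,0,0]],[[0,0,0],[0,0,0]],[[0,0,0],[0,0,0]],[[-0.3,0,0],[0,0,0]],[[-0.5,0,0],[0,0,0]],[[-0.5,0,0],[0,0,0]],[[-0.3,0,0],[0,0,0]],[[0,0,0],[0,0,0]]], "hand": 0.38}}

```text
time_s: 6.15
tool_pos: [0.5623, -0.2393, 0.0994]
tool_rot: [65.5, 89.7, -25.9]
force: [0.1, -0.1, 0.0]
grip_width: 0.0598
```

```bash
python3 plan.py 0.5618 -0.1645 0.095 -91.5 5
```

```text
t 6.15 pos [ 0.5623 -0.2393  0.0994] jaw -91.42 xaxis [ 0.004 -0.002 -1.   ] F [ 0.09 -0.08  0.04] w 0.0598
step mm 14.976704815068853 deg 0.05406029974513007
[[0.021, -0.012, -0.374], [0.0001, 0.0002, -0.0004]],
[[0.021, -0.012, -0.374], [0.0001, 0.0002, -0.0004]],
[[0.021, -0.012, -0.374], [0.0001, 0.0002, -0.0004]],
[[0.022, -0.012, -0.374], [0.0001, 0.0002, -0.0004]],
[[0.022, -0.012, -0.374], [0.0001, 0.0002, -0.0004]],
```

Request:
{"op": "drive_tool", "data": {"increments": [[[0,0,-0.37],[0,0,0]],[[0,0,-0.37],[0,0,0]],[[0,0,-0.37],[0,0,0]],[[0,0,-0.37],[0,0,0]],[[0,0,-0.37],[0,0,0]],[[0,0,0],[0,0,0]],[[0,0,0],[0,0,0]]]}}

```text
time_s: 6.85
tool_pos: [0.5626, -0.1645, 0.0968]
tool_rot: [4.0, 90.0, -87.3]
force: [0.2, -0.9, 0.3]
grip_width: 0.0599
```

```bash
python3 plan.py 0.5618 -0.1645 0.032 -91.5 5
```

```text
t 6.85 pos [ 0.5626 -0.1645  0.0968] jaw -91.36 xaxis [ 0.    -0.001 -1.   ] F [ 0.17 -0.88  0.29] w 0.0599
step mm 12.955734723451062 deg 0.02911099358301526
[[0.324, -0.004, 0.0], [0.0002, 0.0001, -0.0]],
[[0.324, -0.004, 0.0], [0.0002, 0.0001, -0.0]],
[[0.324, -0.004, 0.0], [0.0002, 0.0001, -0.0]],
[[0.324, -0.004, 0.0], [0.0002, 0.0001, -0.0]],
[[0.324, -0.004, 0.0], [0.0002, 0.0001, -0.0]],
```

Request:
{"op": "drive_tool", "data": {"increments": [[[0.32,0,0],[0,0,0]],[[0.34,0,0],[0,0,0]],[[0.34,0,0],[0,0,0]],[[0.32,0,0],[0,0,0]],[[0.3,0,0],[0,0,0]],[[0,0,0],[0,0,0]]]}}

```text
time_s: 7.45
tool_pos: [0.5607, -0.1642, 0.0293]
tool_rot: [-107.5, 89.8, 161.1]
force: [-0.9, 0.3, -0.5]
grip_width: 0.06
```

Request:
{"op": "drive_tool", "data": {"increments": [[[0,0,0],[0,0,0]],[[0,0,0],[0,0,0]],[[0,0,0],[0,0,0]],[[0,0,0],[0,0,0]],[[-0.1,0,0],[0,0,0]],[[-0.1,0,0],[0,0,0]],[[0,0,0],[0,0,0]],[[0,0,0],[0,0,0]],[[0,0,0],[0,0,0]],[[0,0,0],[0,0,0]]], "hand": -1}}

```text
time_s: 8.45
tool_pos: [0.5623, -0.1647, 0.0397]
tool_rot: [-88.4, 90.0, -179.8]
force: [0.2, -0.6, -2.0]
grip_width: 0.0438
```

Request:
{"op": "drive_tool", "data": {"increments": [[[0,0,0],[0,0,0]]]}}

```text
time_s: 8.55
tool_pos: [0.5624, -0.1646, 0.0398]
tool_rot: [-96.6, 90.0, 172.0]
force: [-0.1, 0.3, -1.7]
grip_width: 0.0436
```

Request:
{"op": "drive_tool", "data": {"increments": [[[0,0,0],[0,0,0]]]}}

```text
time_s: 8.65
tool_pos: [0.5624, -0.1647, 0.0398]
tool_rot: [-91.5, 90.0, 177.0]
force: [-0.1, 0.1, -1.1]
grip_width: 0.0435
```

Weight is about 1.1 to 2 N, so the middle box looks empty too. I set it down and check box A, on the left.

Request:
{"op": "drive_tool", "data": {"increments": [[[0.08,0,0],[0,0,0]],[[0.08,0,0],[0,0,0]],[[0.04,0,0],[0,0,0]],[[0,0,0],[0,0,0]],[[0,0,0],[0,0,0]]]}}

```text
time_s: 9.15
tool_pos: [0.5625, -0.1647, 0.0327]
tool_rot: [-16.0, 90.0, -107.4]
force: [-1.7, 0.9, 4.9]
grip_width: 0.0436
```

Request:
{"op": "drive_tool", "data": {"increments": [[[0,0,0],[0,0,0]],[[0,0,0],[0,0,0]],[[0,0,0],[0,0,0]],[[-0.3,0,0],[0,0,0]],[[-0.5,0,0],[0,0,0]],[[-0.5,0,0],[0,0,0]],[[-0.3,0,0],[0,0,0]],[[0,0,0],[0,0,0]]], "hand": 0.38}}

```text
time_s: 9.95
tool_pos: [0.5642, -0.1651, 0.0985]
tool_rot: [70.9, 89.7, -20.5]
force: [-0.5, -0.9, -0.2]
grip_width: 0.0601
```

```bash
python3 plan.py 0.5655 -0.0872 0.097 -91.5 5
```

```text
t 9.95 pos [ 0.5642 -0.1651  0.0985] jaw -91.42 xaxis [ 0.004 -0.002 -1.   ] F [-0.54 -0.88 -0.2 ] w 0.0601
step mm 15.585831020175036 deg 0.0534102922759151
[[0.007, -0.003, -0.39], [0.0001, 0.0001, -0.0004]],
[[0.007, -0.003, -0.39], [0.0001, 0.0001, -0.0004]],
[[0.007, -0.003, -0.39], [0.0001, 0.0001, -0.0004]],
[[0.007, -0.003, -0.39], [0.0001, 0.0001, -0.0004]],
[[0.007, -0.004, -0.39], [0.0001, 0.0001, -0.0004]],
```

Request:
{"op": "drive_tool", "data": {"increments": [[[0,0.01,-0.39],[0,0,0]],[[0,0.01,-0.39],[0,0,0]],[[0,0,-0.39],[0,0,0]],[[0,0,-0.39],[0,0,0]],[[0,0,-0.39],[0,0,0]],[[0,0,0],[0,0,0]]]}}

```text
time_s: 10.55
tool_pos: [0.5654, -0.0826, 0.0959]
tool_rot: [-179.5, 89.9, 89.4]
force: [0.1, 0.1, 0.6]
grip_width: 0.0604
```

Request:
{"op": "drive_tool", "data": {"increments": [[[0.32,0,0],[0,0,0]],[[0.34,0,0],[0,0,0]],[[0.34,0,0],[0,0,0]],[[0.32,0,0],[0,0,0]],[[0.3,0,0],[0,0,0]],[[0,0,0],[0,0,0]]]}}

```text
time_s: 11.15
tool_pos: [0.5634, -0.0867, 0.0286]
tool_rot: [-99.7, 89.8, 168.8]
force: [-0.6, 1.0, -1.3]
grip_width: 0.06
```

Request:
{"op": "drive_tool", "data": {"increments": [[[0,0,0],[0,0,0]],[[0,0,0],[0,0,0]],[[0,0,0],[0,0,0]],[[0,0,0],[0,0,0]],[[-0.1,0,0],[0,0,0]],[[-0.1,0,0],[0,0,0]],[[0,0,0],[0,0,0]],[[0,0,0],[0,0,0]],[[0,0,0],[0,0,0]],[[0,0,0],[0,0,0]]], "hand": -1}}

```text
time_s: 12.15
tool_pos: [0.565, -0.0867, 0.0389]
tool_rot: [-90.5, 90.0, 178.1]
force: [-0.7, 0.0, -4.8]
grip_width: 0.0434
```

Request:
{"op": "drive_tool", "data": {"increments": [[[0,0,0],[0,0,0]]]}}

```text
time_s: 12.25
tool_pos: [0.5651, -0.0867, 0.0389]
tool_rot: [-89.5, 90.0, 179.1]
force: [-0.4, -0.8, -4.1]
grip_width: 0.0433
```

```bash
python3 plan.py
python3 - <<'E'
from h import *
c=cam("top"); k=cv2.resize(c["frame"][100:260,180:480],None,fx=2.5,fy=2.5,interpolation=cv2.INTER_CUBIC)
cv2.imwrite("pics/top1.png",k[:,:,::-1])
E
```

```text
t 12.25 pos [ 0.5651 -0.0867  0.0389] jaw -91.42 xaxis [-0.  0. -1.] F [-0.41 -0.77 -4.08] w 0.0433
```

View pics/top1.png

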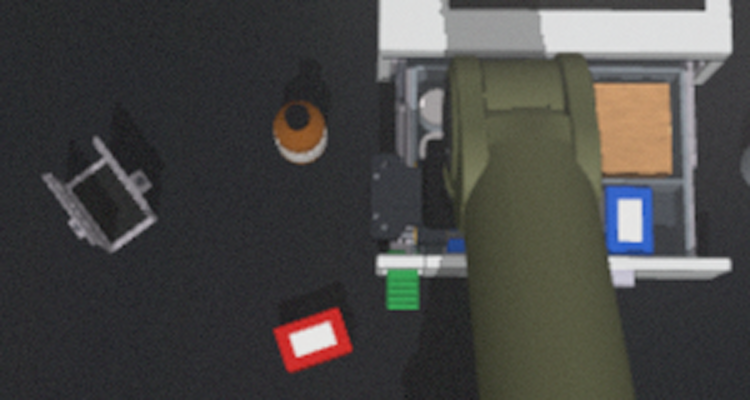

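Weight is about 4.5 N, so box A is the heavy one. I lift it clear and carry it to a free spot on the bench at (0.47, 0.17), where I'll regrip it by its ends.

Request:
{"op": "drive_tool", "data": {"increments": [[[-0.15,0,0],[0,0,0]],[[-0.3,0,0],[0,0,0]],[[-0.4,0,0],[0,0,0]],[[-0.4,0,0],[0,0,0]],[[-0.4,0,0],[0,0,0]],[[-0.3,0,0],[0,0,0]],[[-0.2,0,0],[0,0,0]],[[-0.1,0,0],[0,0,0]],[[0,0,0],[0,0,0]],[[0,0,0],[0,0,0]]]}}

```text
time_s: 13.3
tool_pos: [0.5648, -0.0867, 0.1285]
tool_rot: [-93.8, 89.9, 174.7]
force: [-0.5, 0.0, -4.2]
grip_width: 0.0438
```

```bash
python3 plan.py 0.47 0.17 0.13 -53 16
```

```text
t 13.3 pos [ 0.5648 -0.0867  0.1285] jaw -91.42 xaxis [-0.001  0.    -1.   ] F [-0.54  0.   -4.24] w 0.0438
step mm 17.100953138865517 deg 2.401072670170237
[[-0.002, -0.158, -0.397], [-0.02, -0.0, 0.0]],
[[-0.002, -0.141, -0.404], [-0.02, -0.0, 0.0]],
[[-0.002, -0.124, -0.409], [-0.02, -0.0, 0.0]],
[[-0.002, -0.107, -0.414], [-0.02, -0.0, 0.0]],
[[-0.002, -0.089, -0.418], [-0.02, -0.0, 0.0]],
[[-0.002, -0.072, -0.421], [-0.02, -0.0, 0.0]],
[[-0.002, -0.054, -0.424], [-0.02, -0.0, 0.0]],
[[-0.002, -0.036, -0.426], [-0.02, -0.0, 0.0]],
[[-0.002, -0.018, -0.427], [-0.02, -0.0, 0.0]],
[[-0.002, -0.001, -0.428], [-0.02, -0.0, 0.0]],
[[-0.002, 0.017, -0.427], [-0.02, -0.0, 0.0]],
[[-0.002, 0.035, -0.426], [-0.02, -0.0, 0.0]],
[[-0.002, 0.053, -0.424], [-0.02, -0.0, 0.0]],
[[-0.002, 0.071, -0.422], [-0.02, -0.0, 0.0]],
[[-0.002, 0.088, -0.418], [-0.02, -0.0, 0.0]],
[[-0.002, 0.106, -0.414], [-0.02, -0.0, 0.0]],
```

Request:
{"op": "drive_tool", "data": {"increments": [[[0,-0.16,-0.4],[-0.02,0,0]],[[0,-0.14,-0.4],[-0.02,0,0]],[[0,-0.12,-0.41],[-0.02,0,0]],[[0,-0.11,-0.41],[-0.02,0,0]],[[0,-0.09,-0.42],[-0.02,0,0]],[[0,-0.07,-0.42],[-0.02,0,0]],[[0,-0.05,-0.42],[-0.02,0,0]],[[0,-0.04,-0.43],[-0.02,0,0]],[[0,-0.02,-0.43],[-0.02,0,0]],[[0,0,-0.43],[-0.02,0,0]]]}}

```text
time_s: 14.3
tool_pos: [0.5055, 0.0751, 0.1292]
tool_rot: [14.2, 90.0, -53.1]
force: [0.4, -0.0, -4.1]
grip_width: 0.0435
```

Request:
{"op": "drive_tool", "data": {"increments": [[[0,0.02,-0.43],[-0.02,0,0]],[[0,0.04,-0.43],[-0.02,0,0]],[[0,0.05,-0.42],[-0.02,0,0]],[[0,0.07,-0.42],[-0.02,0,0]],[[0,0.09,-0.42],[-0.02,0,0]],[[0,0.11,-0.41],[-0.02,0,0]],[[0,0,0],[0,0,0]],[[0,0,0],[0,0,0]]]}}

```text
time_s: 15.1
tool_pos: [0.4708, 0.1704, 0.1291]
tool_rot: [-23.7, 90.0, -76.6]
force: [0.6, -0.7, -4.3]
grip_width: 0.0436
```

```bash
python3 plan.py 0.47 0.17 0.007 -53 1
python3 - <<'E'
from h import *
c=cam("wrist"); cv2.imwrite("pics/w3.png",c["frame"][:,:,::-1])
E
```

```text
t 15.1 pos [0.4708 0.1704 0.1291] jaw -52.94 xaxis [ 0.    -0.001 -1.   ] F [ 0.59 -0.73 -4.34] w 0.0436
step mm 122.09483879237783 deg 0.07134433630456814
[[3.052, -0.022, -0.005], [0.0005, 0.0003, 0.0001]],
```

View pics/w3.png

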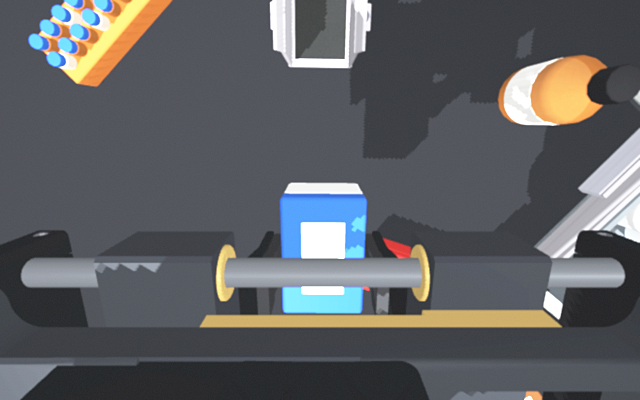

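The wrist view shows the box held square at (323,245) and the holder aligned ahead at (320,33). I lower the box to the bench.

Request:
{"op": "drive_tool", "data": {"increments": [[[0.3,0,0],[0,0,0]],[[0.4,0,0],[0,0,0]],[[0.5,0,0],[0,0,0]],[[0.5,0,0],[0,0,0]],[[0.4,0,0],[0,0,0]],[[0.3,0,0],[0,0,0]],[[0.2,0,0],[0,0,0]],[[0.15,0,0],[0,0,0]],[[0.1,0,0],[0,0,0]],[[0.05,0,0],[0,0,0]]]}}

```text
time_s: 16.15
tool_pos: [0.4711, 0.1702, 0.0131]
tool_rot: [49.6, 90.0, -3.4]
force: [-0.2, 0.5, -5.0]
grip_width: 0.0439
```

Request:
{"op": "drive_tool", "data": {"increments": [[[0.04,0,0],[0,0,0]],[[0.03,0,0],[0,0,0]],[[0.03,0,0],[0,0,0]],[[0,0,0],[0,0,0]]]}}

```text
time_s: 16.55
tool_pos: [0.4709, 0.1701, 0.0092]
tool_rot: [-7.9, 90.0, -60.9]
force: [0.0, -0.1, -4.7]
grip_width: 0.0439
```

Request:
{"op": "drive_tool", "data": {"increments": [[[0.03,0,0],[0,0,0]],[[0.02,0,0],[0,0,0]],[[0.02,0,0],[0,0,0]],[[0,0,0],[0,0,0]]]}}

```text
time_s: 16.95
tool_pos: [0.4711, 0.1702, 0.0079]
tool_rot: [-29.8, 89.9, -82.8]
force: [-5.8, -2.2, 10.0]
grip_width: 0.043
```

It is on the bench (force now up). I release, rise, turn 90° and look.

Request:
{"op": "drive_tool", "data": {"increments": [[[0,0,0],[0,0,0]],[[0,0,0],[0,0,0]],[[0,0,0],[0,0,0]],[[-0.3,0,0],[0,0,0]],[[-0.5,0,0],[0,0,0]],[[-0.5,0,0],[0,0,0]],[[-0.5,0,0],[0,0,0]],[[-0.3,0,0],[0,0,0]],[[0,0,0],[0,0,0]]], "hand": 0.5}}

```text
time_s: 17.85
tool_pos: [0.4725, 0.1707, 0.0925]
tool_rot: [60.1, 89.8, 7.1]
force: [1.6, -0.5, -0.2]
grip_width: 0.0654
```

Request:
{"op": "drive_tool", "data": {"increments": [[[0,0,0],[-0.06,0,0]],[[0,0,0],[-0.07,0,0]],[[0,0,0],[-0.07,0,0]],[[0,0,0],[-0.07,0,0]],[[0,0,0],[-0.07,0,0]],[[0,0,0],[-0.07,0,0]],[[0,0,0],[-0.07,0,0]],[[0,0,0],[-0.07,0,0]],[[0,0,0],[-0.07,0,0]],[[0,0,0],[-0.07,0,0]]], "hand": 1}}

```text
time_s: 18.85
tool_pos: [0.4701, 0.1699, 0.0893]
tool_rot: [157.3, 89.9, -172.5]
force: [-0.2, 0.4, -0.3]
grip_width: 0.087
```

Request:
{"op": "drive_tool", "data": {"increments": [[[0,0,0],[-0.06,0,0]],[[0,0,0],[0,0,0]],[[0,0,0],[0,0,0]],[[0,0,0],[0,0,0]]]}}

```text
time_s: 19.25
tool_pos: [0.4706, 0.1701, 0.09]
tool_rot: [154.1, 90.0, -169.1]
force: [0.3, -0.4, 0.1]
grip_width: 0.0871
```

```bash
python3 plan.py
python3 - <<'E'
from h import *
c=cam("wrist"); cv2.imwrite("pics/w4.png",c["frame"][:,:,::-1])
c=cam("top"); k=cv2.resize(c["frame"][100:260,140:440],None,fx=2.5,fy=2.5,interpolation=cv2.INTER_CUBIC)
cv2.imwrite("pics/top2.png",k[:,:,::-1])
E
```

```text
t 19.25 pos [0.4706 0.1701 0.09  ] jaw 36.86 xaxis [-0.001 -0.    -1.   ] F [ 0.29 -0.44  0.08] w 0.0871
```

View pics/w4.png

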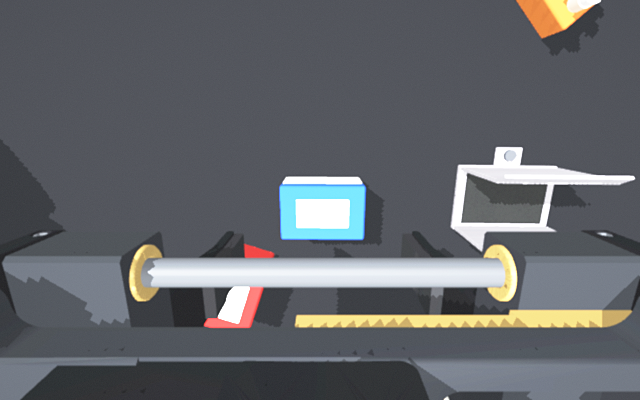

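View pics/top2.png

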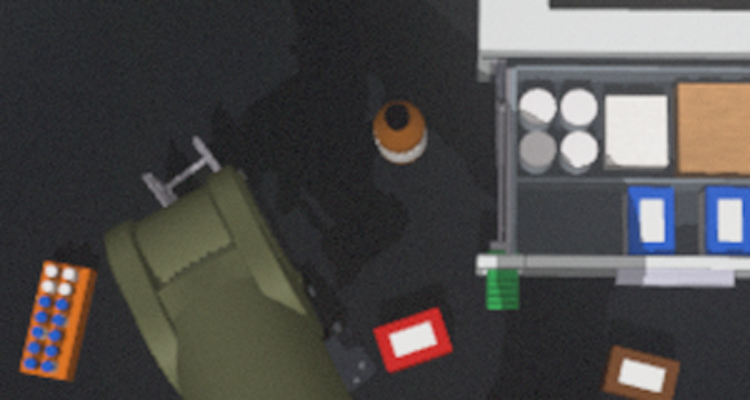

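The wrist view shows the box standing square at (323,212) between the open jaws, and the holder at (505,205). I measure both in this view.

Run:
```python
from h import *
c=cam("wrist")
hs=cv2.cvtColor(c["frame"],cv2.COLOR_RGB2HSV)
m=cv2.inRange(hs,(95,120,40),(130,255,255)); m[:, :250]=0; m[:,400:]=0
cnt,_=cv2.findContours(m,cv2.RETR_EXTERNAL,2); r=cv2.minAreaRect(max(cnt,key=cv2.contourArea)); print(r)
b=cv2.boxPoints(r); q=np.array([onz(c,u,v,.042) for u,v in b]); print(q.round(4),q.mean(0).round(4),[np.linalg.norm(q[i]-q[i-1]).round(4) for i in range(4)])
e=sorted([(np.linalg.norm(q[i]-q[i-1]),i) for i in range(4)])[-1][1]; d=q[e]-q[e-1]; print("yaw",np.degrees(np.arctan2(d[1],d[0])))
k=cv2.resize(c["frame"][130:260,430:640],None,fx=3.8,fy=3.8,interpolation=cv2.INTER_CUBIC); cv2.imwrite("pics/w4h.png",k[:,:,::-1])
```

```text
((321.82183837890625, 211.60760498046875), (86.28627014160156, 56.21533966064453), 0.6986944079399109)
[[0.4555 0.1317 0.042 ]
 [0.4299 0.1693 0.042 ]
 [0.4828 0.208  0.042 ]
 [0.5109 0.1722 0.042 ]] [0.4698 0.1703 0.042 ] [np.float64(0.0687), np.float64(0.0455), np.float64(0.0655), np.float64(0.0455)]
yaw -143.81915883807937
```

View pics/w4h.png

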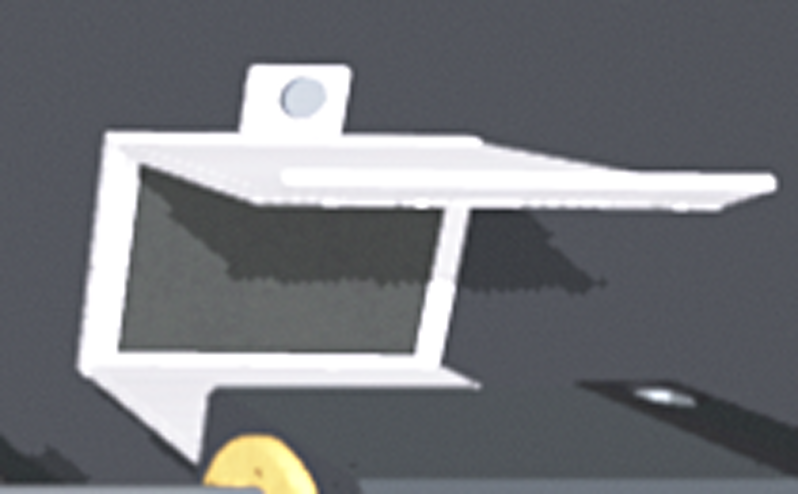

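Run:
```python
from h import *
c=cam("wrist")
g=lambda u,v,z:onz(c,430+u/3.8-.37,130+v/3.8-.37,z)
A=g(82,370,.006);B=g(440,367,.006);C=g(105,135,.006)
print("floor",A.round(4),B.round(4),C.round(4),np.linalg.norm(A-B),np.linalg.norm(A-C),np.degrees(np.arctan2(*(B-A)[1::-1])))
print("mid near edge",((A+B)/2).round(4))
ax=np.array([np.cos(np.radians(37)),np.sin(np.radians(37)),0]);n=np.array([-ax[1],ax[0],0])
M=(A+B)/2
print("center guess",(M+n*.028).round(4),(M+n*.025).round(4))
t=g(298,97,.003);print("tab",t.round(4), "tab along axis rel to M",(t-M)@ax,(t-M)@n,"C rel",(C-M)@ax,(C-M)@n)
print("inner floor",[ (((g(u,v,.006)-M)@ax).round(4),((g(u,v,.006)-M)@n).round(4)) for u,v in ((140,165),(118,355),(413,355),(445,207))])
# lip top far cheek from here
for u,v in ((285,178),(775,183),(252,203),(720,210)): 
    X=g(u,v,.075 if v<190 else .066); print((X-M)@ax,(X-M)@n)
```

```text
floor [0.5784 0.2214 0.006 ] [0.6462 0.2734 0.006 ] [0.5441 0.266  0.006 ] 0.08546548246329906 0.05628778219592462 37.447710225954395
mid near edge [0.6123 0.2474 0.006 ]
center guess [0.5955 0.2697 0.006 ] [0.5973 0.2673 0.006 ]
tab [0.5745 0.2993 0.003 ] tab along axis rel to M 0.0010430916588288542 0.06417194795984678 C rel -0.04328688860864661 0.05595113051735276
inner floor [(np.float64(-0.0345), np.float64(0.0491)), (np.float64(-0.0345), np.float64(0.0034)), (np.float64(0.0358), np.float64(0.0034)), (np.float64(0.0369), np.float64(0.0392))]
-0.041408866863248545 0.0579141987760974
0.042487446312808 0.056962412345219336
-0.04139117482856164 0.05183654605514181
0.04285626489383199 0.05047064893719516
```

Box centre (0.470, 0.170) matches the TCP. Holder centre is about (0.596, 0.269) at yaw 37°, and its 85 x 56 mm outline agrees with the given size. I go down and grip the box ends.

Request:
{"op": "drive_tool", "data": {"increments": [[[0.2,0,0],[0,0,0]],[[0.35,0,0],[0,0,0]],[[0.4,0,0],[0,0,0]],[[0.4,0,0],[0,0,0]],[[0.3,0,0],[0,0,0]],[[0.2,0,0],[0,0,0]],[[0.05,0,0],[0,0,0]],[[0,0,0],[0,0,0]]]}}

```text
time_s: 20.25
tool_pos: [0.4708, 0.1703, 0.0141]
tool_rot: [132.1, 90.0, 169.1]
force: [0.4, 0.4, 1.4]
grip_width: 0.0868
```

Request:
{"op": "drive_tool", "data": {"increments": [[[0,0,0],[0,0,0]],[[0,0,0],[0,0,0]],[[0,0,0],[0,0,0]],[[0,0,0],[0,0,0]],[[-0.1,0,0],[0,0,0]],[[-0.2,0,0],[0,0,0]],[[-0.2,0,0],[0,0,0]],[[0,0,0],[0,0,0]],[[0,0,0],[0,0,0]]], "hand": -1, "squeeze": 35}}

```text
time_s: 21.15
tool_pos: [0.4711, 0.1701, 0.0346]
tool_rot: [-53.1, 90.0, -16.1]
force: [-0.3, -0.2, -4.4]
grip_width: 0.065
```

Gripped at 65 mm and lifted (4.4 N). I rise and move over the holder.

Request:
{"op": "drive_tool", "data": {"increments": [[[-0.2,0,0],[0,0,0]],[[-0.4,0,0],[0,0,0]],[[-0.5,0,0],[0,0,0]],[[-0.5,0,0],[0,0,0]],[[-0.5,0,0],[0,0,0]],[[-0.3,0,0],[0,0,0]],[[-0.1,0,0],[0,0,0]],[[0,0,0],[0,0,0]]]}}

```text
time_s: 21.95
tool_pos: [0.471, 0.1701, 0.1344]
tool_rot: [-66.4, 90.0, -29.4]
force: [-0.6, 0.2, -4.6]
grip_width: 0.065
```

```bash
python3 plan.py 0.596 0.269 0.135 37.2 10
```

```text
t 21.95 pos [0.471  0.1701 0.1344] jaw 36.98 xaxis [ 0. -0. -1.] F [-0.64  0.23 -4.59] w 0.065
step mm 15.940704325322312 deg 0.022218506164805953
[[-0.001, 0.009, 0.398], [-0.0002, 0.0, 0.0]],
[[-0.001, 0.009, 0.398], [-0.0002, 0.0, 0.0]],
[[-0.001, 0.009, 0.398], [-0.0002, 0.0, 0.0]],
[[-0.001, 0.009, 0.398], [-0.0002, 0.0, 0.0]],
[[-0.001, 0.009, 0.398], [-0.0002, 0.0, 0.0]],
[[-0.001, 0.009, 0.398], [-0.0002, 0.0, 0.0]],
[[-0.001, 0.008, 0.398], [-0.0002, 0.0, 0.0]],
[[-0.001, 0.008, 0.398], [-0.0002, 0.0, 0.0]],
[[-0.001, 0.008, 0.398], [-0.0002, 0.0, 0.0]],
[[-0.001, 0.008, 0.398], [-0.0002, 0.0, 0.0]],
```

Request:
{"op": "drive_tool", "data": {"increments": [[[0,0.01,0.2],[0,0,0]],[[0,0.01,0.4],[0,0,0]],[[0,0.01,0.5],[0,0,0]],[[0,0.01,0.5],[0,0,0]],[[0,0.01,0.6],[0,0,0]],[[0,0.01,0.6],[0,0,0]],[[0,0.01,0.5],[0,0,0]],[[0,0.01,0.4],[0,0,0]],[[0,0.01,0.2],[0,0,0]],[[0,0,0.08],[0,0,0]]]}}

```text
time_s: 22.95
tool_pos: [0.5957, 0.2694, 0.1327]
tool_rot: [140.3, 89.9, 177.3]
force: [-0.9, 0.0, -5.3]
grip_width: 0.0649
```

Request:
{"op": "drive_tool", "data": {"increments": [[[0,0,0],[0,0,0]],[[0,0,0],[0,0,0]],[[0,0,0],[0,0,0]]]}}

```text
time_s: 23.25
tool_pos: [0.5956, 0.2682, 0.1344]
tool_rot: [-123.6, 90.0, -86.7]
force: [-0.1, 0.5, -3.7]
grip_width: 0.065
```

```bash
python3 plan.py
python3 - <<'E'
from h import *
for n in ("wrist","scene","top"):
    c=cam(n)
    np.savez(f"{n}5.npz",frame=c["frame"],R=c["R"],t=c["t"],k=[c["fx"],c["fy"],c["cx"],c["cy"]])
    f=c["frame"]
    if n=="scene": f=cv2.resize(f[110:250,340:500],None,fx=4,fy=4,interpolation=cv2.INTER_CUBIC)
    cv2.imwrite(f"pics/{n}5.png",f[:,:,::-1])
E
```

```text
t 23.25 pos [0.5956 0.2682 0.1344] jaw 36.96 xaxis [ 0.    -0.001 -1.   ] F [-0.1   0.47 -3.72] w 0.065
```

View pics/wrist5.png

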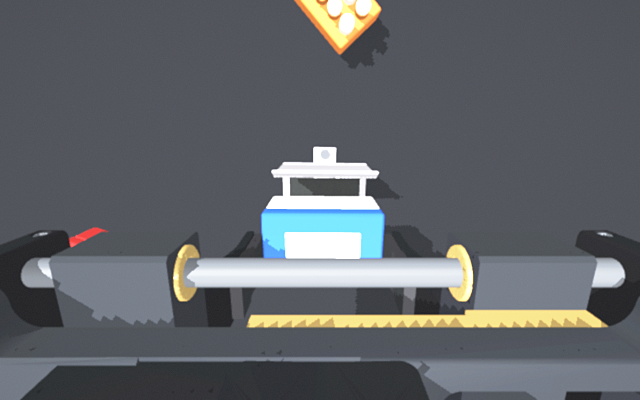

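View pics/scene5.png

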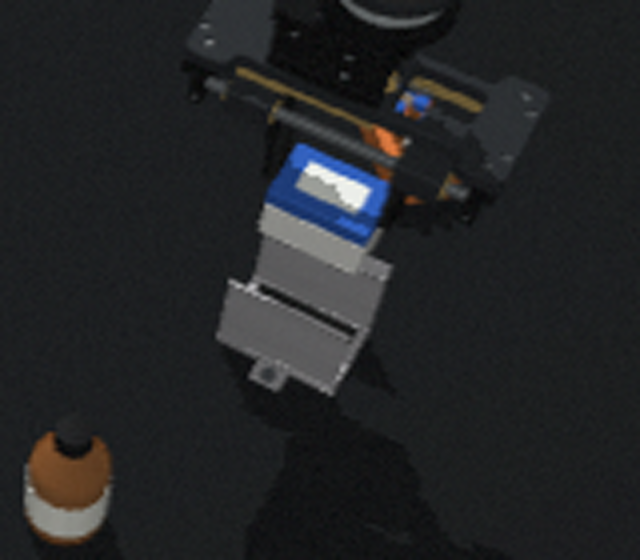

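Run:
```python
from h import *
z=np.load("wrist5.npz");c=dict(frame=z["frame"],R=z["R"],t=z["t"]);c["fx"],c["fy"],c["cx"],c["cy"]=z["k"]
k=cv2.resize(c["frame"][135:265,240:410],None,fx=4.7,fy=4.7,interpolation=cv2.INTER_CUBIC); cv2.imwrite("pics/w5h.png",k[:,:,::-1])
P=np.array([.5956,.2682,0]);a=np.radians(37);ax=np.array([np.cos(a),np.sin(a),0]);n=np.array([-ax[1],ax[0],0])
def rel(u,v,zz):
    X=onz(c,u,v,zz)-P; return (round(X@ax*1000,1),round(X@n*1000,1))
for u,v,zz in ((273,173,.075),(378,173,.075),(281,163,.075),(369,163,.075),(325,155,.003),(265,211,.162),(382,211,.162)): print(u,v,zz,rel(u,v,zz))
```

```text
273 173 0.075 (np.float64(-39.3), np.float64(29.7))
378 173 0.075 (np.float64(43.6), np.float64(29.6))
281 163 0.075 (np.float64(-32.7), np.float64(37.6))
369 163 0.075 (np.float64(36.2), np.float64(37.5))
325 155 0.003 (np.float64(2.3), np.float64(36.3))
265 211 0.162 (np.float64(-30.4), np.float64(23.5))
382 211 0.162 (np.float64(31.1), np.float64(23.5))
```

View pics/w5h.png

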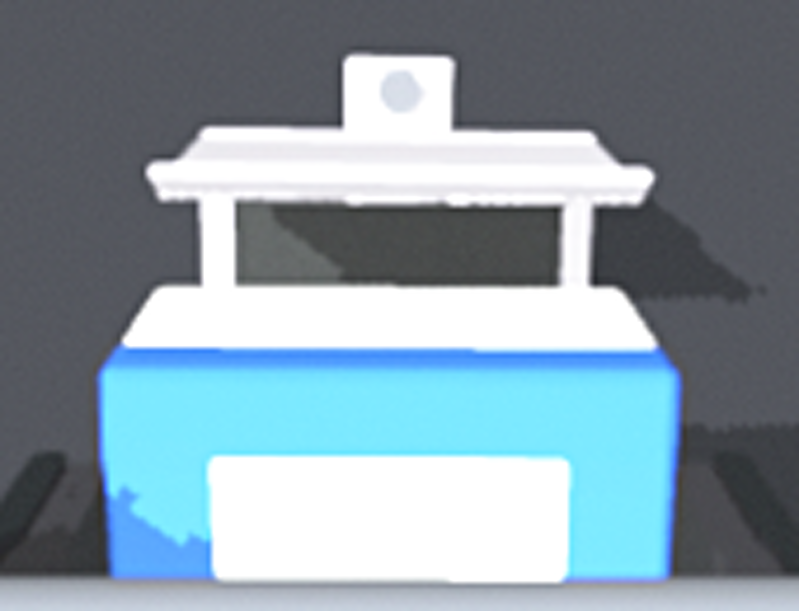

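Run:
```python
from h import *
z=np.load("wrist5.npz");c=dict(frame=z["frame"],R=z["R"],t=z["t"]);c["fx"],c["fy"],c["cx"],c["cy"]=z["k"]
P=np.array([.5956,.2682,0]);a=np.radians(37);ax=np.array([np.cos(a),np.sin(a),0]);n=np.array([-ax[1],ax[0],0])
def rel(u,v,zz):
    X=onz(c,240+u/4.7-.39,135+v/4.7-.39,zz)-P; return (round(X@ax*1000,1),round(X@n*1000,1))
print("cheek inner top .066",rel(200,203,.066),rel(600,205,.066))
print("cheek outer base",rel(205,130,.0),rel(590,133,.0))
print("box lid far edge .162",rel(120,348,.162),rel(655,350,.162),rel(100,372,.162),rel(678,372,.162), "bottom .12",rel(155,288,.12),rel(615,288,.12))
z=np.load("scene5.npz");c=dict(frame=z["frame"],R=z["R"],t=z["t"]);c["fx"],c["fy"],c["cx"],c["cy"]=z["k"]
def rs(u,v,zz):
    X=onz(c,340+u/4-.4,110+v/4-.4,zz)-P; return (round(X@ax*1000,1),round(X@n*1000,1))
print("scene: near lip top",rs(232,280,.075),rs(360,337,.075)); 
print("scene box lid corners .162",[rs(u,v,.162) for u,v in ((300,145),(265,200),(388,195),(362,240))])
```

```text
cheek inner top .066 (np.float64(-33.3), np.float64(24.2)) (np.float64(36.6), np.float64(23.9))
cheek outer base (np.float64(-40.3), np.float64(28.6)) (np.float64(43.3), np.float64(27.9))
box lid far edge .162 (np.float64(-30.3), np.float64(24.8)) (np.float64(29.5), np.float64(24.6)) (np.float64(-32.7), np.float64(22.0)) (np.float64(32.2), np.float64(22.0)) bottom .12 (np.float64(-33.0), np.float64(21.8)) (np.float64(31.3), np.float64(21.7))
scene: near lip top (np.float64(-38.0), np.float64(-30.7)) (np.float64(48.8), np.float64(-28.8))
scene box lid corners .162 [(np.float64(-29.6), np.float64(19.6)), (np.float64(-30.1), np.float64(-28.2)), (np.float64(31.1), np.float64(12.2)), (np.float64(31.2), np.float64(-25.5))]
```

Relative to the holder the box is within about 0.5 mm across the channel and needs +1.8 mm along it. I shift and lower it.

Request:
{"op": "drive_tool", "data": {"increments": [[[0.1,0,0.045],[0,0,0]],[[0.2,0,0],[0,0,0]],[[0.2,0,0],[0,0,0]],[[0.2,0,0],[0,0,0]],[[0.2,0,0],[0,0,0]],[[0.2,0,0],[0,0,0]],[[0.15,0,0],[0,0,0]],[[0.15,0,0],[0,0,0]],[[0,0,0],[0,0,0]]]}}

```text
time_s: 24.3
tool_pos: [0.5968, 0.2696, 0.0772]
tool_rot: [168.4, 89.9, -154.6]
force: [0.3, -0.4, -4.6]
grip_width: 0.0649
```

Request:
{"op": "drive_tool", "data": {"increments": [[[0.15,0,0],[0,0,0]],[[0.15,0,0],[0,0,0]],[[0.15,0,0],[0,0,0]],[[0.15,0,0],[0,0,0]],[[0,0,0],[0,0,0]]]}}

```text
time_s: 24.8
tool_pos: [0.5965, 0.2694, 0.053]
tool_rot: [168.4, 89.9, -154.6]
force: [-0.1, -0.3, -4.5]
grip_width: 0.0652
```

Request:
{"op": "drive_tool", "data": {"increments": [[[0.15,0,0],[0,0,0]],[[0.15,0,0],[0,0,0]],[[0.15,0,0],[0,0,0]],[[0.12,0,0],[0,0,0]],[[0.1,0,0],[0,0,0]],[[0.06,0,0],[0,0,0]],[[0.03,0,0],[0,0,0]],[[0,0,0],[0,0,0]]]}}

```text
time_s: 25.6
tool_pos: [0.5973, 0.2699, 0.0238]
tool_rot: [-175.5, 90.0, -138.5]
force: [-0.4, -0.1, -3.9]
grip_width: 0.0651
```

Request:
{"op": "drive_tool", "data": {"increments": [[[0.025,0,0],[0,0,0]],[[0.025,0,0],[0,0,0]],[[0,0,0],[0,0,0]]]}}

```text
time_s: 25.9
tool_pos: [0.5973, 0.2699, 0.0219]
tool_rot: [-136.1, 90.0, -99.1]
force: [0.2, 0.1, -4.7]
grip_width: 0.0651
```

Request:
{"op": "drive_tool", "data": {"increments": [[[0.02,0,0],[0,0,0]],[[0.02,0,0],[0,0,0]],[[0,0,0],[0,0,0]]]}}

```text
time_s: 26.2
tool_pos: [0.5974, 0.27, 0.0208]
tool_rot: [-73.0, 90.0, -36.0]
force: [-0.6, -1.0, -0.6]
grip_width: 0.0654
```

Request:
{"op": "drive_tool", "data": {"increments": [[[0.015,0,0],[0,0,0]],[[0,0,0],[0,0,0]]]}}

```text
time_s: 26.4
tool_pos: [0.5974, 0.2699, 0.0207]
tool_rot: [-81.2, 90.0, -44.2]
force: [-3.0, -0.8, 4.6]
grip_width: 0.0651
```

Request:
{"op": "drive_tool", "data": {"increments": [[[0,0,0],[0,0,0]],[[0,0,0],[0,0,0]],[[0,0,0],[0,0,0]],[[0,0,0],[0,0,0]]], "hand": 0.9}}

```text
time_s: 26.8
tool_pos: [0.5976, 0.27, 0.0196]
tool_rot: [5.0, 90.0, 42.0]
force: [0.2, -1.4, -0.4]
grip_width: 0.0814
```

Request:
{"op": "drive_tool", "data": {"increments": [[[-0.1,0,0],[0,0,0]],[[-0.3,0,0],[0,0,0]],[[-0.5,0,0],[0,0,0]],[[-0.5,0,0],[0,0,0]],[[-0.6,0,0],[0,0,0]],[[-0.6,0,0],[0,0,0]],[[-0.4,0,0],[0,0,0]],[[-0.2,0,0],[0,0,0]],[[0,0,0],[0,0,0]]]}}

```text
time_s: 27.7
tool_pos: [0.5979, 0.2703, 0.149]
tool_rot: [-20.5, 89.9, 16.5]
force: [-0.8, -0.6, -0.1]
grip_width: 0.0829
```

```bash
python3 plan.py
python3 - <<'E'
from h import *
for n in ("wrist","scene"):
    c=cam(n)
    f=c["frame"]
    if n=="scene": f=cv2.resize(f[110:250,340:500],None,fx=4,fy=4,interpolation=cv2.INTER_CUBIC)
    cv2.imwrite(f"pics/{n}6.png",f[:,:,::-1])
    if n=="wrist":
        hs=cv2.cvtColor(f,cv2.COLOR_RGB2HSV); m=cv2.inRange(hs,(85,100,40),(130,255,255))
        cnt,_=cv2.findContours(m,cv2.RETR_EXTERNAL,2); r=cv2.minAreaRect(max(cnt,key=cv2.contourArea)); b=cv2.boxPoints(r)
        q=np.array([onz(c,u,v,.048) for u,v in b]); print(r,q.round(4),q.mean(0))
E
```

```text
t 27.7 pos [0.5979 0.2703 0.149 ] jaw 36.98 xaxis [ 0.002  0.001 -1.   ] F [-0.77 -0.56 -0.13] w 0.0829
((321.5, 196.5), (43.0, 69.0), 90.0) [[0.559  0.2674 0.048 ]
 [0.6099 0.3058 0.048 ]
 [0.6359 0.2732 0.048 ]
 [0.583  0.2335 0.048 ]] [0.5969527  0.26999841 0.048     ]
```

View pics/wrist6.png

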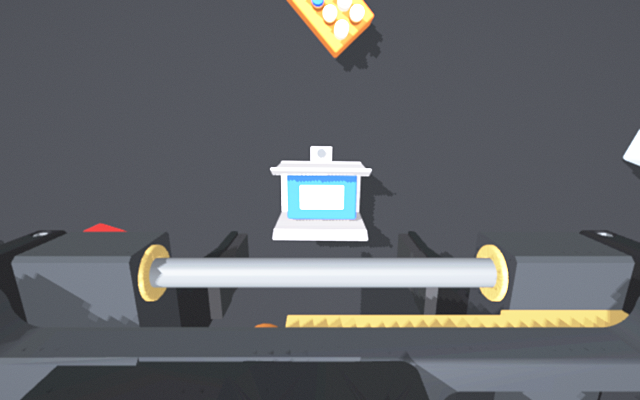

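View pics/scene6.png

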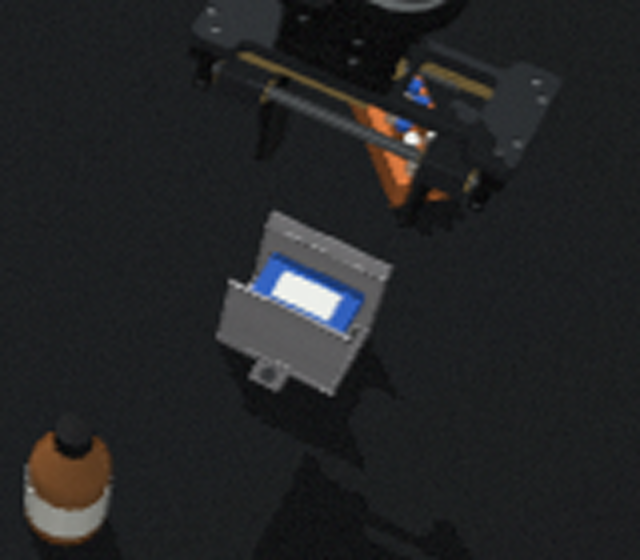

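The blue lid is at (322,196) between the cheeks (lip 272 to 371 px), so the box is centred. Its measured centre (0.597, 0.270) matches the release point. Next is the lever: fingers closed, jaw back to -91.5° and above the pad at about (0.499, -0.024).

```bash
python3 plan.py 0.499 -0.024 0.12 -91.5 17
```

```text
t 27.8 pos [0.5969 0.2695 0.1468] jaw 36.98 xaxis [-0.001 -0.001 -1.   ] F [-0.42 -0.34 -0.41] w 0.0827
step mm 18.270238322455373 deg 7.55758068590074
[[0.04, -0.258, -0.375], [0.063, -0.0, 0.0]],
[[0.04, -0.305, -0.337], [0.063, -0.0, 0.0]],
[[0.04, -0.347, -0.294], [0.063, -0.0, 0.0]],
[[0.04, -0.383, -0.246], [0.063, -0.0, 0.0]],
[[0.04, -0.412, -0.194], [0.063, -0.0, 0.0]],
[[0.04, -0.434, -0.138], [0.063, -0.0, 0.0]],
[[0.04, -0.448, -0.08], [0.063, -0.0, 0.0]],
[[0.04, -0.455, -0.02], [0.063, -0.0, 0.0]],
[[0.04, -0.453, 0.04], [0.063, -0.0, 0.0]],
[[0.04, -0.444, 0.099], [0.063, -0.0, 0.0]],
[[0.039, -0.427, 0.157], [0.063, -0.0, 0.0]],
[[0.039, -0.403, 0.212], [0.063, -0.0, 0.0]],
[[0.039, -0.372, 0.263], [0.063, -0.0, 0.0]],
[[0.039, -0.334, 0.309], [0.063, -0.0, 0.0]],
[[0.039, -0.29, 0.351], [0.063, -0.0, 0.0]],
[[0.039, -0.242, 0.386], [0.063, -0.0, 0.0]],
[[0.039, -0.189, 0.414], [0.063, -0.0, 0.0]],
```

Request:
{"op": "drive_tool", "data": {"increments": [[[0.04,-0.26,-0.37],[0.063,0,0]],[[0.04,-0.31,-0.34],[0.063,0,0]],[[0.04,-0.35,-0.29],[0.063,0,0]],[[0.04,-0.38,-0.25],[0.063,0,0]],[[0.04,-0.41,-0.19],[0.063,0,0]],[[0.04,-0.43,-0.14],[0.063,0,0]],[[0.04,-0.45,-0.08],[0.063,0,0]],[[0.04,-0.46,-0.02],[0.063,0,0]],[[0.04,-0.45,0.04],[0.063,0,0]],[[0.04,-0.44,0.1],[0.063,0,0]]], "hand": -1, "squeeze": 10}}

```text
time_s: 28.8
tool_pos: [0.5388, 0.0963, 0.1302]
tool_rot: [-134.9, 89.9, -173.8]
force: [0.1, -0.6, 0.5]
grip_width: 0.0104
```

Request:
{"op": "drive_tool", "data": {"increments": [[[0.04,-0.43,0.16],[0.063,0,0]],[[0.04,-0.4,0.21],[0.063,0,0]],[[0.04,-0.37,0.26],[0.063,0,0]],[[0.04,-0.33,0.31],[0.063,0,0]],[[0.04,-0.29,0.35],[0.063,0,0]],[[0.04,-0.24,0.39],[0.063,0,0]],[[0.04,-0.19,0.41],[0.063,0,0]],[[0,0,0],[0,0,0]],[[0,0,0],[0,0,0]],[[0,0,0],[0,0,0]]]}}

```text
time_s: 29.8
tool_pos: [0.5, -0.022, 0.1202]
tool_rot: [-149.9, 90.0, 118.7]
force: [-0.3, 0.3, 0.4]
grip_width: 0.0002
```

```bash
python3 plan.py 0.499 -0.024 0.056 -91.5 4
python3 - <<'E'
from h import *
c=cam("wrist"); f=c["frame"]; cv2.imwrite("pics/w7.png",f[:,:,::-1]); print("cam pos",(-c["R"].T@c["t"]).round(3))
c=cam("scene"); f=cv2.resize(c["frame"][130:270,170:370],None,fx=4,fy=4,interpolation=cv2.INTER_CUBIC); cv2.imwrite("pics/s7.png",f[:,:,::-1])
E
```

```text
t 29.8 pos [ 0.5    -0.022   0.1202] jaw -91.33 xaxis [-0.     0.001 -1.   ] F [-0.28  0.26  0.44] w 0.0002
step mm 16.066307292648055 deg 0.04465190115505439
[[0.401, -0.006, 0.013], [0.0004, -0.0001, 0.0]],
[[0.401, -0.006, 0.013], [0.0004, -0.0001, 0.0]],
[[0.401, -0.006, 0.013], [0.0004, -0.0001, 0.0]],
[[0.401, -0.006, 0.013], [0.0004, -0.0001, 0.0]],
cam pos [ 0.569 -0.024  0.306]
```

View pics/w7.png

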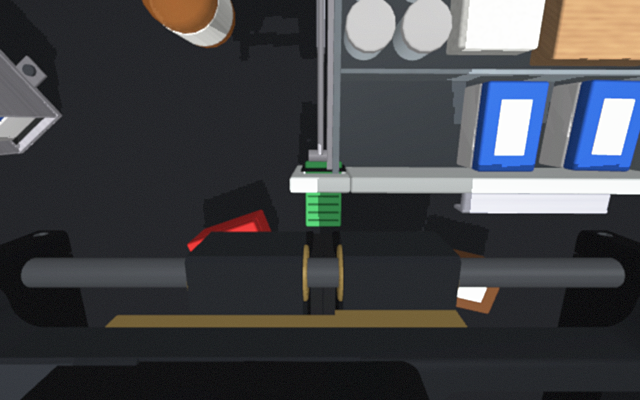

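View pics/s7.png

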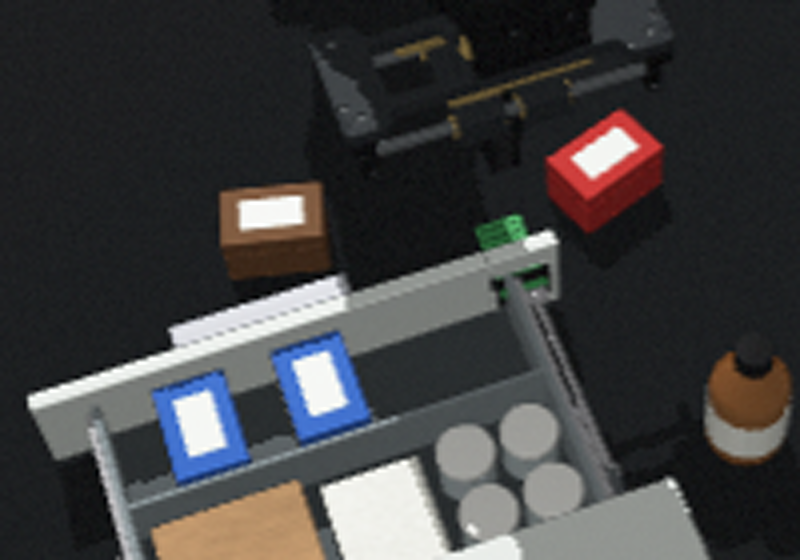

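The fingers, at (322,255), line up with the green paddle at (306 to 340, 210). Both empty boxes stand upright at (511,125) and (608,125). I descend and press.

Request:
{"op": "drive_tool", "data": {"increments": [[[0.3,0,0.03],[0,0,0]],[[0.4,0,0.02],[0,0,0]],[[0.4,0,0],[0,0,0]],[[0.3,0,0],[0,0,0]],[[0.15,0,0],[0,0,0]],[[0,0,0],[0,0,0]]]}}

```text
time_s: 30.5
tool_pos: [0.4991, -0.0252, 0.0574]
tool_rot: [-98.7, 89.9, 169.8]
force: [0.1, 0.3, 0.1]
grip_width: 0.0003
```

Request:
{"op": "drive_tool", "data": {"increments": [[[0.08,0,0],[0,0,0]],[[0.08,0,0],[0,0,0]],[[0.08,0,0],[0,0,0]],[[0,0,0],[0,0,0]]]}}

```text
time_s: 30.9
tool_pos: [0.4997, -0.0254, 0.0487]
tool_rot: [-76.4, 90.0, -168.0]
force: [0.3, -0.1, -1.1]
grip_width: 0.0004
```

Request:
{"op": "drive_tool", "data": {"increments": [[[0.06,0,0],[0,0,0]],[[0.06,0,0],[0,0,0]],[[0,0,0],[0,0,0]]]}}

```text
time_s: 31.2
tool_pos: [0.4996, -0.0254, 0.0438]
tool_rot: [-82.2, 90.0, -173.7]
force: [0.0, 0.2, 0.1]
grip_width: 0.0003
```

Request:
{"op": "drive_tool", "data": {"increments": [[[0.05,0,0],[0,0,0]],[[0.03,0,0],[0,0,0]],[[0,0,0],[0,0,0]]]}}

```text
time_s: 31.5
tool_pos: [0.4997, -0.0254, 0.0407]
tool_rot: [-82.5, 90.0, -174.0]
force: [-1.1, -0.5, -0.4]
grip_width: 0.0005
```

There's no reaction force at z = 0.041, where I expected contact at 0.050. I look again.

Run:
```python
from h import *
c=cam("wrist"); f=cv2.resize(c["frame"][130:280,220:420],None,fx=4,fy=4,interpolation=cv2.INTER_CUBIC); cv2.imwrite("pics/w8.png",f[:,:,::-1])
c=cam("scene"); f=cv2.resize(c["frame"][140:220,240:340],None,fx=7,fy=7,interpolation=cv2.INTER_CUBIC); cv2.imwrite("pics/s8.png",f[:,:,::-1])
print(np.round(env.get_obs()["force"],2))
```

```text
[-0.61  0.84  1.1 ]
```

View pics/w8.png

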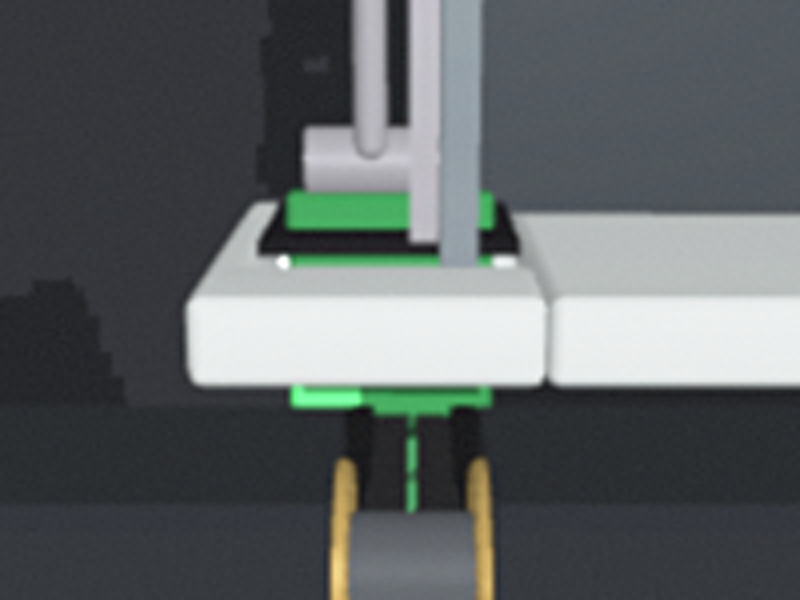

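View pics/s8.png

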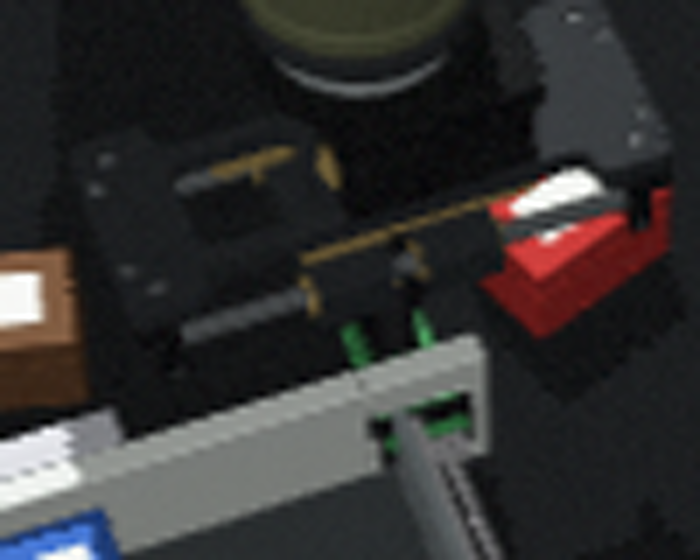

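Request:
{"op": "drive_tool", "data": {"increments": [[[0.05,0,0],[0,0,0]],[[0,0,0],[0,0,0]]]}}

```text
time_s: 31.8
tool_pos: [0.4997, -0.0254, 0.0387]
tool_rot: [-81.9, 90.0, -173.5]
force: [0.7, 0.2, 0.0]
grip_width: 0.0005
```

Request:
{"op": "drive_tool", "data": {"increments": [[[0.05,0,0],[0,0,0]],[[0,0,0],[0,0,0]]]}}

```text
time_s: 32.0
tool_pos: [0.4997, -0.0254, 0.0367]
tool_rot: [-82.2, 90.0, -173.7]
force: [-0.8, -0.0, -0.1]
grip_width: 0.0006
```

Run:
```python
from h import *
o=env.get_obs(); print(o["time_s"],np.round(o["tool_pos"],4),np.round(o["force"],2),np.round(o["wrist_torque"],2))
c=cam("scene"); f=cv2.resize(c["frame"][140:220,240:340],None,fx=7,fy=7,interpolation=cv2.INTER_CUBIC); cv2.imwrite("pics/s9.png",f[:,:,::-1])
```

```text
32.0 [ 0.4997 -0.0254  0.0367] [-0.79 -0.05 -0.13] [0.   0.01 0.05]
```

View pics/s9.png

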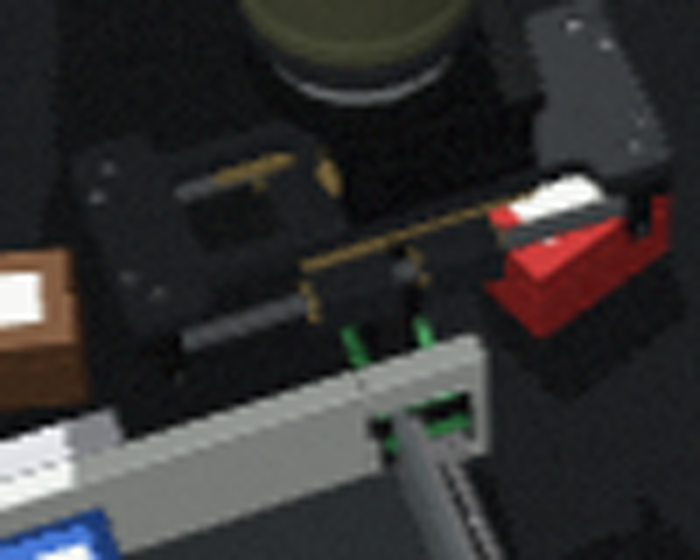

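Run:
```python
from h import *
T=cam("top");S=cam("scene")
def tri(a,b):
    o1,d1=ray(T,*a);o2,d2=ray(S,*b); d1/=np.linalg.norm(d1);d2/=np.linalg.norm(d2)
    s=np.linalg.lstsq(np.stack([d1,-d2],1),o2-o1,rcond=None)[0]; p,q=o1+s[0]*d1,o2+s[1]*d2; return ((p+q)/2).round(4),np.linalg.norm(p-q).round(4)
f=lambda u,v,o:(o[0]+u/5-.4,o[1]+v/5-.4)
D=(320,110);E=(170,150)
print(tri(f(75,570,D),f(652,170,E)),tri(f(138,570,D),f(598,185,E)))
print("panel top corner outer",tri(f(52,487,D),f(690,190,E)))
# fingers check: project TCP and finger points into current images
o=env.get_obs();p=np.array(o["tool_pos"])
for n,c in (("scene",S),("top",T)): print(n,proj(c,p).round(1),proj(c,p+[0,0,.05]).round(1),"lever pad",proj(c,[.499,-.024,.05]).round(1))
W=cam("wrist"); print("wrist tcp",proj(W,p),proj(W,p+[0,0,.04]))
print("wrist panel slot edge",proj(W,[.5165,-.024,.078]),proj(W,[.5165,-.024,.05]),proj(W,[.48,-.024,.05]),proj(W,[.48,-.024,.04]))
cv2.imwrite("pics/w10.png",cv2.resize(W["frame"][170:300,270:380],None,fx=5,fy=5,interpolation=cv2.INTER_CUBIC)[:,:,::-1])
```

```text
(array([ 0.4816, -0.006 ,  0.045 ]), np.float64(0.005)) (array([ 0.4809, -0.0356,  0.0473]), np.float64(0.0058))
panel top corner outer (array([0.5176, 0.0029, 0.0722]), np.float64(0.0018))
scene [294.7 193.4] [293.8 182.5] lever pad [294.8 190.1]
top [341.4 215.9] [342.1 213.5] lever pad [341.  215.7]
wrist tcp [322.5293135  234.09067381] [322.53086617 261.54727668]
wrist panel slot edge [318.78801485 231.33498575] [319.34773559 214.85134866] [321.10938073 272.6155016 ] [321.17787048 265.28600956]
```

View pics/w10.png

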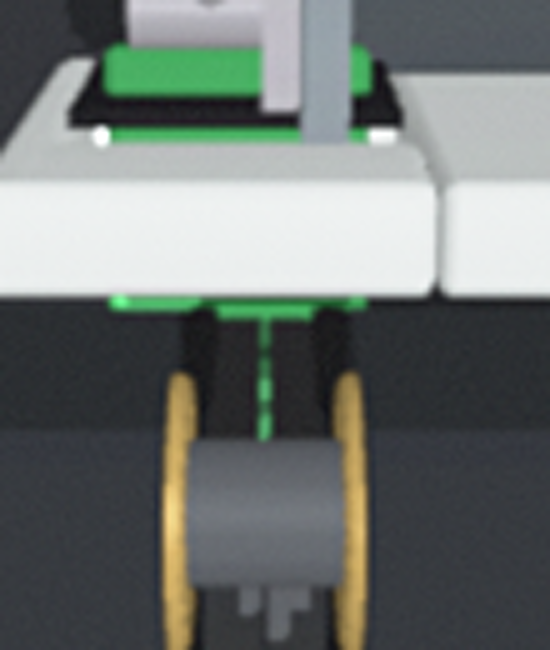

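Run:
```python
from h import *
a=cv2.imread("pics/scene0.png")[175:220,270:330]; c=cam("scene"); b=c["frame"][175:220,270:330,::-1]
k=np.hstack([cv2.resize(x,None,fx=6,fy=6,interpolation=cv2.INTER_CUBIC) for x in (a,b)]); k=cv2.convertScaleAbs(k,alpha=1.8); cv2.imwrite("pics/cmp.png",k)
a=cv2.imread("pics/top0.png")[190:230,320:370]; c=cam("top"); b=c["frame"][190:230,320:370,::-1]
k=np.hstack([cv2.resize(x,None,fx=7,fy=7,interpolation=cv2.INTER_CUBIC) for x in (a,b)]); k=cv2.convertScaleAbs(k,alpha=1.8); cv2.imwrite("pics/cmpt.png",k)
o=env.get_obs(); print(o["time_s"],np.round(o["force"],2),np.round(o["effort"],2))
```

```text
32.3 [-0.33  0.1  -0.27] [ 0.000e+00 -3.450e+01 -1.890e+00 -2.675e+01 -1.000e-02 -8.000e-02
  0.000e+00]
```

View pics/cmp.png

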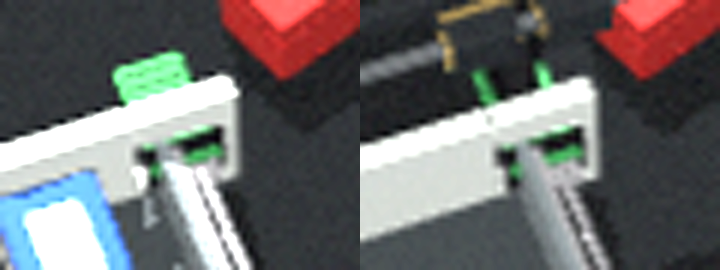

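View pics/cmpt.png

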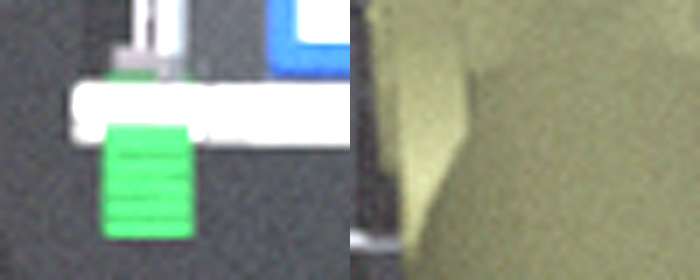

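Run:
```python
from h import *
T=cam("top");S=cam("scene")
a=cv2.imread("pics/scene0.png"); hs=cv2.cvtColor(a,cv2.COLOR_BGR2HSV)
m=cv2.inRange(hs,(50,100,40),(85,255,255)); n,l,s,ce=cv2.connectedComponentsWithStats(m); 
for i in range(1,n):
    if s[i][4]>10: print(s[i],ce[i])
i=1+np.argmax(s[1:,4]); cnt,_=cv2.findContours((l==i).astype(np.uint8),cv2.RETR_EXTERNAL,2); hull=cv2.convexHull(cnt[0])[:,0]; print(hull.tolist())
for z in (.03,.04,.05): print(z,[proj(S,X+[z]).round(1).tolist() for X in ([.48,-.0085],[.48,-.0385],[.5165,-.0085],[.5165,-.0385])])
print("top",[proj(T,X+[z]).round(1).tolist() for z in (.03,.05) for X in ([.48,-.0085],[.48,-.0385])])
print("panel top corners scene",proj(S,[.5166,.0022,.078]),proj(S,[.5284,.0019,.078]),"red box corner?")
# finger: where visible
for z in (.0367,.06,.09): print("finger centre",z,proj(S,[.4997,-.0254,z]), "±y15",proj(S,[.4997,-.0104,z]),proj(S,[.4997,-.0404,z]))
f=cv2.resize(S["frame"][165:210,270:330],None,fx=12,fy=12,interpolation=cv2.INTER_NEAREST); f=cv2.convertScaleAbs(f,alpha=3); cv2.imwrite("pics/s11.png",f[:,:,::-1])
```

```text
[288 183  14  10  80] [294.625  187.2375]
[301 199   6   3  12] [303.5 200. ]
[[299, 183], [300, 184], [301, 187], [301, 188], [299, 189], [290, 192], [288, 187], [289, 186], [291, 185], [298, 183]]
0.03 [[298.1, 186.7], [287.2, 190.4], [303.3, 197.8], [292.3, 201.6]]
0.04 [[298.0, 184.6], [287.0, 188.3], [303.2, 195.7], [292.1, 199.5]]
0.05 [[297.8, 182.4], [286.8, 186.2], [303.1, 193.6], [291.9, 197.4]]
top [[334.5, 224.5], [346.9, 224.3], [334.7, 223.7], [347.3, 223.5]]
panel top corners scene [306.76333311 186.12196753] [308.41973794 189.85313922] red box corner?
finger centre 0.0367 [294.62870396 193.35976894] ±y15 [300.10476486 191.46954358] [289.12643452 195.25904097]
finger centre 0.06 [294.23343594 188.375333  ] ±y15 [299.7950177  186.46797184] [288.64482328 190.29196449]
finger centre 0.09 [293.70611869 181.72572079] ±y15 [299.38182727 179.79607332] [288.00226213 183.66493811]
```

View pics/s11.png

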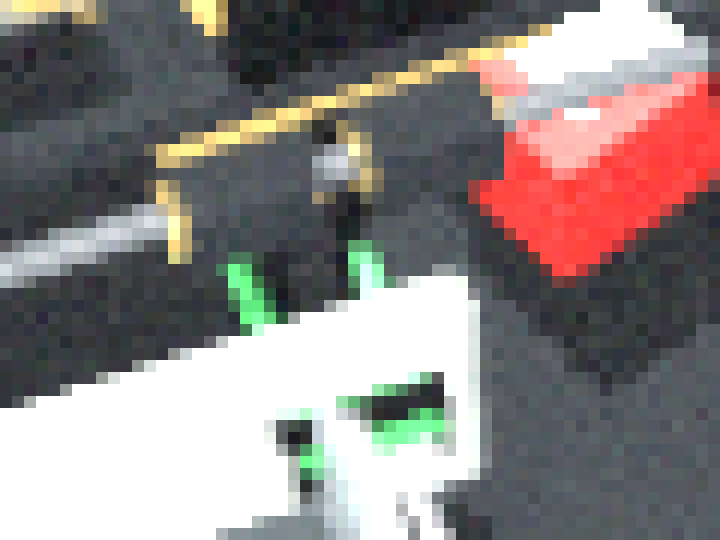

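Run:
```python
from h import *
S=cam("scene");W=cam("wrist"); np.savez("pre.npz",s=S["frame"],w=W["frame"])
Fz=[]
for i in range(4):
    env.read_camera("top"); Fz.append(np.round(env.get_obs()["force"],2).tolist())
print(Fz)
print("tcp/lever in wrist:",[proj(W,X).round(1).tolist() for X in ([.4997,-.0254,.0367],[.48,-.009,.05],[.48,-.0385,.05],[.5165,-.009,.05],[.5165,-.0385,.05])])
```

```text
[[-0.24, 1.18, 0.17], [0.86, 0.09, 0.29], [-0.85, -0.45, 1.3], [0.62, -0.67, -0.5]]
tcp/lever in wrist: [[322.5, 234.3], [296.3, 273.2], [345.0, 272.0], [293.3, 215.6], [344.5, 214.2]]
```

Request:
{"op": "drive_tool", "data": {"increments": [[[-0.3,0,0],[0,0,0]],[[-0.4,0,0],[0,0,0]],[[0,0,0],[0,0,0]],[[0,0,0],[0,0,0]]]}}

```text
time_s: 33.1
tool_pos: [0.5003, -0.0255, 0.0655]
tool_rot: [73.3, 89.9, -18.2]
force: [-0.6, 0.3, 0.4]
grip_width: 0.0008
```

Run:
```python
from h import *
S=cam("scene");W=cam("wrist"); z=np.load("pre.npz")
print(np.round(env.get_obs()["tool_pos"],4),np.round(env.get_obs()["force"],2))
k=np.hstack([cv2.resize(x[165:210,270:330],None,fx=6.5,fy=6.5,interpolation=cv2.INTER_NEAREST) for x in (z["s"],S["frame"])]); cv2.imwrite("pics/d1.png",cv2.convertScaleAbs(k,alpha=3)[:,:,::-1])
k=np.hstack([cv2.resize(x[160:300,260:390],None,fx=3,fy=3,interpolation=cv2.INTER_CUBIC) for x in (z["w"],W["frame"])]); cv2.imwrite("pics/d2.png",cv2.convertScaleAbs(k,alpha=1.6)[:,:,::-1])
```

```text
[ 0.4995 -0.0254  0.0645] [ 0.16  0.02 -0.17]
```

View pics/d1.png

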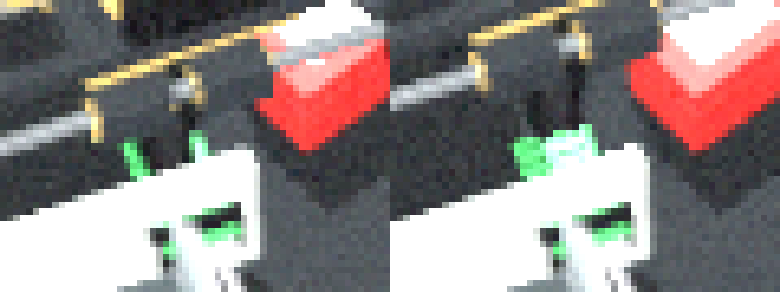

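View pics/d2.png

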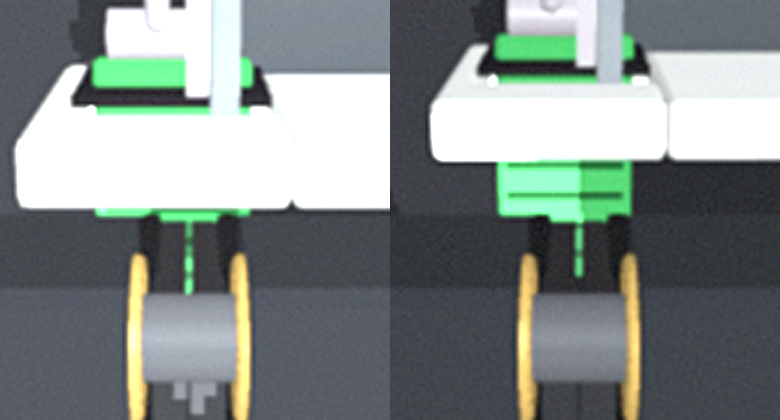

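Run:
```python
from h import *
W=cam("wrist"); T=cam("top")
hs=cv2.cvtColor(W["frame"],cv2.COLOR_RGB2HSV); m=cv2.inRange(hs,(45,90,40),(90,255,255))
for v in range(212,234,3):
    c=np.where(m[v,280:370])[0]+280
    if len(c)>5:
        o,d=ray(W,(c[0]+c[-1])/2,v); w=c[-1]-c[0]+1; depth=W["fx"]*.030/w
        P=o+d*depth; print(v,c[0],c[-1],w,P.round(4))
# known-width check: dist of panel top edge etc
print("campos",o.round(4))
g=W["frame"][205:236,:,1].astype(int)
print("col310",g[:,310].tolist()); print("col335",g[:,335].tolist())
t=cv2.imread("pics/top0.png")[:,:,1].astype(int); print("top rows200-228 col338-343",t[200:228,337:344].mean(1).round().tolist())
for v in (215,225): print("wrist ridge v",v,[ (z,onz(W,322,v,z)[0].round(4)) for z in (.03,.04,.05)])
for r in (211.,215.,218.,221.,224.): print(r,[(z,onz(T,340.5,r,z)[0].round(4)) for z in (.03,.05)])
```

```text
215 295 340 46 [ 0.5091 -0.0224  0.0547]
218 295 340 46 [ 0.5072 -0.0224  0.0552]
221 295 340 46 [ 0.5053 -0.0223  0.0557]
224 295 340 46 [ 0.5034 -0.0223  0.0562]
227 295 340 46 [ 0.5016 -0.0222  0.0567]
230 296 340 45 [ 0.4981 -0.0224  0.0529]
233 313 332 20 [ 0.406  -0.0229 -0.1934]
campos [ 0.5682 -0.0273  0.2508]
col310 [201, 201, 200, 200, 202, 195, 179, 175, 170, 131, 137, 197, 225, 223, 222, 222, 225, 223, 185, 134, 139, 198, 225, 225, 229, 217, 113, 17, 12, 14, 18]
col335 [202, 203, 199, 200, 201, 198, 181, 155, 118, 78, 79, 121, 139, 139, 138, 139, 138, 136, 114, 78, 77, 120, 139, 138, 140, 130, 66, 12, 16, 17, 21]
top rows200-228 col338-343 [104.0, 113.0, 170.0, 222.0, 225.0, 226.0, 211.0, 159.0, 159.0, 162.0, 162.0, 144.0, 131.0, 162.0, 151.0, 142.0, 161.0, 146.0, 135.0, 161.0, 145.0, 133.0, 165.0, 139.0, 50.0, 47.0, 48.0, 48.0]
wrist ridge v 215 [(0.03, np.float64(0.5016)), (0.04, np.float64(0.5046)), (0.05, np.float64(0.5076))]
wrist ridge v 225 [(0.03, np.float64(0.4939)), (0.04, np.float64(0.4972)), (0.05, np.float64(0.5006))]
211.0 [(0.03, np.float64(0.5126)), (0.05, np.float64(0.5102))]
215.0 [(0.03, np.float64(0.5029)), (0.05, np.float64(0.5006))]
218.0 [(0.03, np.float64(0.4956)), (0.05, np.float64(0.4934))]
221.0 [(0.03, np.float64(0.4883)), (0.05, np.float64(0.4863))]
224.0 [(0.03, np.float64(0.481)), (0.05, np.float64(0.4791))]
```

Run:
```python
from h import *
z=np.load("pre.npz");W=cam("wrist")
for nm,f in (("pre",z["w"]),("now",W["frame"])):
    hs=cv2.cvtColor(f,cv2.COLOR_RGB2HSV); m=cv2.inRange(hs,(45,90,40),(90,255,255))
    print(nm)
    for v in list(range(176,202,2))+list(range(226,236)):
        c=np.where(m[v,270:380])[0]+270
        if len(c): print(v,c[0],c[-1],len(c))
for nm,f in (("pre",z["s"]),("now",cam("scene")["frame"]),("rest0",cv2.imread("pics/scene0.png")[:,:,::-1])):
    hs=cv2.cvtColor(f,cv2.COLOR_RGB2HSV); m=cv2.inRange(hs,(45,90,40),(90,255,255))[180:206,284:310]
    print(nm); print("\n".join("".join("#" if x else "." for x in r) for r in m))
```

```text
pre
178 293 294 2
180 291 343 35
182 290 344 37
184 290 344 37
186 290 344 37
188 291 344 36
196 292 342 41
229 292 295 4
230 291 343 53
231 291 343 53
232 293 339 38
233 313 332 20
234 321 324 4
235 322 323 2
now
176 294 341 32
178 295 341 31
184 296 340 35
186 296 339 35
226 295 340 46
227 296 340 45
228 295 340 46
229 295 340 46
230 296 340 45
231 296 340 45
232 297 339 33
233 313 332 20
234 314 324 11
235 322 323 2
pre
..........................
..........................
..........................
..........................
..........................
...............##.........
......#........###........
....###........###........
.....##........###........
.....###........#.........
......##..................
......###.................
......#...................
..........................
..........................
..........................
....................#.....
.................###......
...............#..........
....................###...
.................######...
.................####.....
...........##.............
...........##.............
...........##............
[... 742 characters left out ...]
.........................
..........................
..........................
..............##..........
...........######.........
.......##########.........
.....#############........
....##############........
.....##############.......
.....###########..........
......#######.............
......####................
......#...................
..........................
..........................
..........................
....................#.....
.................###......
...............##.........
....................###...
.................######...
.................####.....
...........##.............
...........##.............
...........#..............
..........................
```

Run:
```python
from h import *
S=cam("scene")
im=cv2.imread("pics/scene6.png"); cv2.imwrite("pics/s6c.png",cv2.convertScaleAbs(cv2.resize(im[60:260,180:560],None,fx=2,fy=2),alpha=3))
p=np.array([.5972,.2697,.1475]);ax=np.array([.8,.6,0]);n=np.array([-.6,.8,0])
f=lambda X:((proj(S,X)-[340,110])*4-[180,60])*2
for s in (-1,1):
    for k in (.0413,.055):
        for h in (0,.015,.03): print(s,k,h,[f(p+s*k*ax+b*n+[0,0,h]).round().tolist() for b in (-.0095,.0095)])
```

```text
-1 0.0413 0 [[160.0, 249.0], [187.0, 206.0]]
-1 0.0413 0.015 [[167.0, 219.0], [195.0, 175.0]]
-1 0.0413 0.03 [[174.0, 188.0], [202.0, 144.0]]
-1 0.055 0 [[119.0, 231.0], [146.0, 187.0]]
-1 0.055 0.015 [[126.0, 200.0], [153.0, 157.0]]
-1 0.055 0.03 [[133.0, 169.0], [160.0, 126.0]]
1 0.0413 0 [[412.0, 364.0], [438.0, 319.0]]
1 0.0413 0.015 [[422.0, 334.0], [448.0, 289.0]]
1 0.0413 0.03 [[432.0, 304.0], [459.0, 259.0]]
1 0.055 0 [[455.0, 383.0], [480.0, 338.0]]
1 0.055 0.015 [[465.0, 354.0], [491.0, 308.0]]
1 0.055 0.03 [[476.0, 324.0], [502.0, 278.0]]
```

View pics/s6c.png

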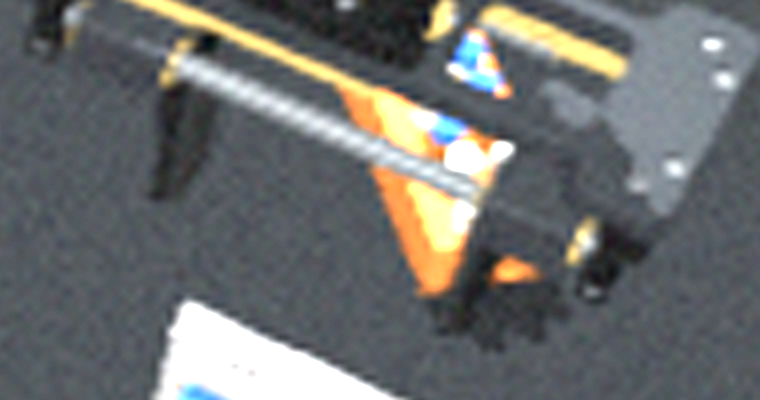

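Width and ridge triangulation put the paddle at rest at z = 0.050, and it was never touched. In both the wrist and scene views the visible finger ends sit about 15–20 mm above the reported TCP. So I go lower in small steps until I feel contact.

Request:
{"op": "drive_tool", "data": {"increments": [[[0.4,0,0],[0,0,0]],[[0.3,0,0],[0,0,0]],[[0.06,0,0],[0,0,0]],[[0,0,0],[0,0,0]]]}}

```text
time_s: 33.85
tool_pos: [0.4992, -0.0253, 0.0338]
tool_rot: [-97.5, 89.9, 171.0]
force: [0.4, -0.4, 0.2]
grip_width: 0.0005
```

Request:
{"op": "drive_tool", "data": {"increments": [[[0.05,0,0],[0,0,0]],[[0,0,0],[0,0,0]]]}}

```text
time_s: 34.05
tool_pos: [0.5001, -0.0254, 0.0328]
tool_rot: [72.9, 90.0, -18.6]
force: [-0.3, -0.6, 1.0]
grip_width: 0.0004
```

Request:
{"op": "drive_tool", "data": {"increments": [[[0.05,0,0],[0,0,0]],[[0,0,0],[0,0,0]]]}}

```text
time_s: 34.25
tool_pos: [0.4999, -0.0254, 0.0306]
tool_rot: [30.1, 90.0, -61.4]
force: [-0.6, -0.9, 0.2]
grip_width: 0.0004
```

Request:
{"op": "drive_tool", "data": {"increments": [[[0.05,0,0],[0,0,0]],[[0,0,0],[0,0,0]]]}}

```text
time_s: 34.45
tool_pos: [0.4997, -0.0254, 0.0283]
tool_rot: [-76.2, 90.0, -167.7]
force: [-0.3, -0.4, 0.6]
grip_width: 0.0001
```

Request:
{"op": "drive_tool", "data": {"increments": [[[0.05,0,0],[0,0,0]],[[0,0,0],[0,0,0]]]}}

```text
time_s: 34.65
tool_pos: [0.5001, -0.0254, 0.0267]
tool_rot: [70.8, 90.0, -20.8]
force: [-0.5, 0.7, 2.0]
grip_width: 0.0006
```

Run:
```python
from h import *
o=env.get_obs(); print(np.round(o["tool_pos"],4),np.round(o["force"],2))
S=cam("scene");f=S["frame"]
hs=cv2.cvtColor(f,cv2.COLOR_RGB2HSV); m=cv2.inRange(hs,(45,90,40),(90,255,255))[180:206,284:310]
print("\n".join("".join("#" if x else "." for x in r) for r in m))
W=cam("wrist");cv2.imwrite("pics/w12.png",cv2.convertScaleAbs(cv2.resize(W["frame"][150:320,230:420],None,fx=4,fy=4,interpolation=cv2.INTER_CUBIC),alpha=2)[:,:,::-1])
```

```text
[ 0.5001 -0.0254  0.0267] [-0.49  0.69  2.04]
..........................
..........................
..........................
..........................
..........................
..........................
................#.........
................##........
...............###........
......##........#.........
......##..................
......##..................
......#...................
..........................
..........................
..........................
..........................
.................##.......
...............#..........
....................###...
.................######...
.................####.....
...........##.............
...........##.............
...........##.............
..........................
```

View pics/w12.png

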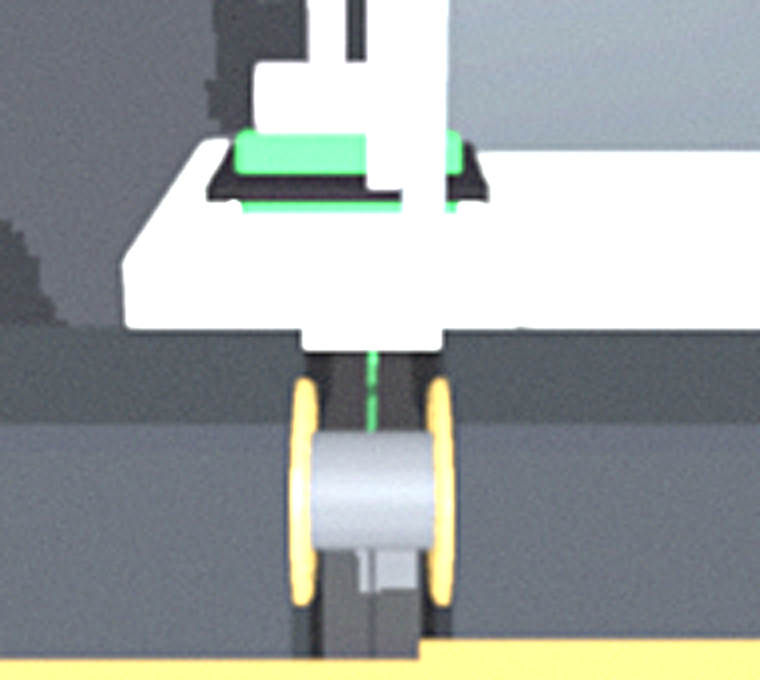

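Force is now about +2 N, so contact is starting. I continue.

Request:
{"op": "drive_tool", "data": {"increments": [[[0.05,0,0],[0,0,0]],[[0,0,0],[0,0,0]]]}}

```text
time_s: 34.95
tool_pos: [0.5, -0.0254, 0.0247]
tool_rot: [32.1, 90.0, -59.4]
force: [-1.0, -0.2, 5.3]
grip_width: 0.0004
```

Request:
{"op": "drive_tool", "data": {"increments": [[[0.05,0,0],[0,0,0]],[[0,0,0],[0,0,0]]]}}

```text
time_s: 35.15
tool_pos: [0.5, -0.0254, 0.0228]
tool_rot: [13.6, 90.0, -78.0]
force: [-1.3, -0.2, 5.9]
grip_width: 0.0003
```

Request:
{"op": "drive_tool", "data": {"increments": [[[0.05,0,0],[0,0,0]],[[0,0,0],[0,0,0]]]}}

```text
time_s: 35.35
tool_pos: [0.5, -0.0254, 0.0209]
tool_rot: [28.9, 90.0, -62.6]
force: [-2.0, -0.2, 7.1]
grip_width: 0.0004
```

Request:
{"op": "drive_tool", "data": {"increments": [[[0.03,0,0],[0,0,0]],[[0,0,0],[0,0,0]]]}}

```text
time_s: 35.55
tool_pos: [0.5001, -0.0254, 0.0199]
tool_rot: [43.7, 90.0, -47.9]
force: [-2.6, 0.0, 7.5]
grip_width: 0.0005
```

Run:
```python
from h import *
o=env.get_obs(); print(np.round(o["tool_pos"],4),np.round(o["force"],2))
S=cam("scene");f=S["frame"]
hs=cv2.cvtColor(f,cv2.COLOR_RGB2HSV); m=cv2.inRange(hs,(45,90,40),(90,255,255))[180:206,284:310]
print("\n".join("".join("#" if x else "." for x in r) for r in m))
```

```text
[ 0.5001 -0.0254  0.0199] [-2.65  0.01  7.47]
..........................
..........................
..........................
..........................
..........................
..........................
..........................
..........................
................#.........
................#.........
..........................
.....###..................
......#...................
..........................
..........................
..........................
..........................
..................#.......
...............#..........
.....................#....
..................#####...
.................####.....
..........................
...........##.............
...........##.............
..........................
```

The lever is down (paddle tip 3–4 px lower, 7.5 N). I ease the drawer in with the paddle held down.

Request:
{"op": "drive_tool", "data": {"increments": [[[0,0.05,0],[0,0,0]],[[0,0.05,0],[0,0,0]],[[0,0.05,0],[0,0,0]],[[0,0.05,0],[0,0,0]],[[0,0,0],[0,0,0]]]}}

```text
time_s: 36.1
tool_pos: [0.5075, -0.0256, 0.0197]
tool_rot: [-73.9, 89.9, -165.4]
force: [-2.5, -0.6, 7.3]
grip_width: 0.0003
```

Request:
{"op": "drive_tool", "data": {"increments": [[[0,0.08,0],[0,0,0]],[[0,0.08,0],[0,0,0]],[[0,0.08,0],[0,0,0]]]}}

```text
time_s: 36.4
tool_pos: [0.5165, -0.0259, 0.0196]
tool_rot: [-80.1, 89.9, -171.7]
force: [-4.8, 0.5, 7.4]
grip_width: 0.0006
```

Request:
{"op": "drive_tool", "data": {"increments": [[[0,0.1,0],[0,0,0]],[[0,0.1,0],[0,0,0]],[[0,0.1,0],[0,0,0]],[[0,0.1,0],[0,0,0]],[[0,0.1,0],[0,0,0]],[[0,0.1,0],[0,0,0]],[[0,0,0],[0,0,0]]]}}

```text
time_s: 37.1
tool_pos: [0.5416, -0.0266, 0.0199]
tool_rot: [-52.6, 90.0, -144.1]
force: [-1.8, -0.8, 7.6]
grip_width: 0.0006
```

Run:
```python
from h import *
o=env.get_obs(); print(o["time_s"],np.round(o["tool_pos"],4),np.round(o["force"],2))
T=cam("scene");cv2.imwrite("pics/s13.png",cv2.convertScaleAbs(cv2.resize(T["frame"][140:290,170:380],None,fx=3.5,fy=3.5,interpolation=cv2.INTER_CUBIC),alpha=1.5)[:,:,::-1])
```

```text
37.1 [ 0.5416 -0.0266  0.0199] [-1.77 -0.8   7.62]
```

View pics/s13.png

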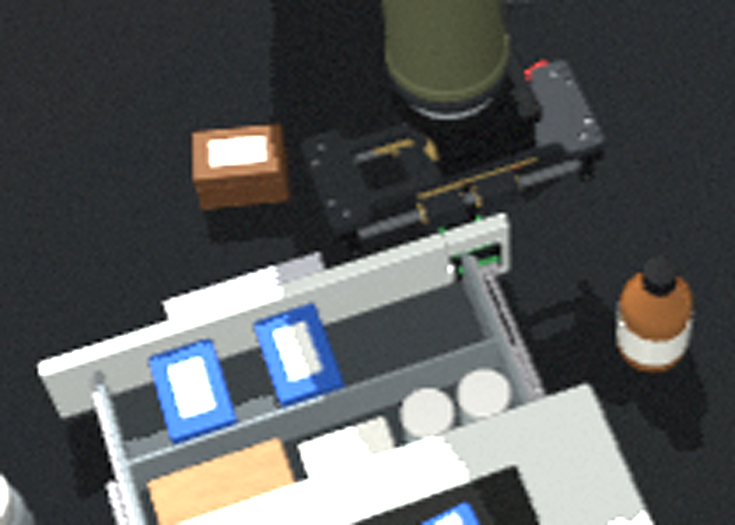

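The drawer is about 35 mm in, past the 20 mm lock, with both empty boxes upright and the bottle untouched. I back off and let the lever up. I'll push on the central pull lip instead, which keeps the gripper body clear of the housing and the bottle.

Request:
{"op": "drive_tool", "data": {"increments": [[[0,-0.15,0],[0,0,0]],[[-0.1,-0.2,0],[0,0,0]],[[-0.4,-0.25,0],[0,0,0]],[[-0.5,-0.25,0],[0,0,0]],[[-0.5,-0.15,0],[0,0,0]],[[-0.4,0,0],[0,0,0]],[[-0.1,0,0.2],[0,0,0]],[[0,0,0.4],[0,0,0]],[[0,0,0.5],[0,0,0]],[[0,0,0.5],[0,0,0]]]}}

```text
time_s: 38.15
tool_pos: [0.4986, -0.0905, 0.0982]
tool_rot: [-90.4, 89.9, 178.1]
force: [0.4, -0.5, 0.0]
grip_width: 0.0004
```

Request:
{"op": "drive_tool", "data": {"increments": [[[0,0,0.5],[0,0,0]],[[0,0,0.5],[0,0,0]],[[0,0,0.4],[0,0,0]],[[0,0,0.3],[0,0,0]],[[0,0,0],[0,0,0]],[[0,0,0],[0,0,0]]]}}

```text
time_s: 38.75
tool_pos: [0.4978, -0.1568, 0.099]
tool_rot: [-143.1, 89.9, 125.4]
force: [0.1, -0.3, 1.2]
grip_width: 0.0005
```

```bash
python3 plan.py 0.505 -0.16 0.046 -91.5 5
python3 - <<'E'
from h import *
T=cam("wrist");cv2.imwrite("pics/w14.png",T["frame"][:,:,::-1])
E
```

```text
t 38.75 pos [ 0.4978 -0.1568  0.099 ] jaw -91.53 xaxis [-0.001  0.001 -1.   ] F [ 0.11 -0.26  1.15] w 0.0005
step mm 10.723445072645259 deg 0.011928950980841464
[[0.265, 0.036, 0.015], [-0.0, -0.0001, 0.0001]],
[[0.265, 0.036, 0.015], [-0.0, -0.0001, 0.0001]],
[[0.265, 0.036, 0.015], [-0.0, -0.0001, 0.0001]],
[[0.265, 0.036, 0.015], [-0.0, -0.0001, 0.0001]],
[[0.265, 0.036, 0.015], [-0.0, -0.0001, 0.0001]],
```

View pics/w14.png

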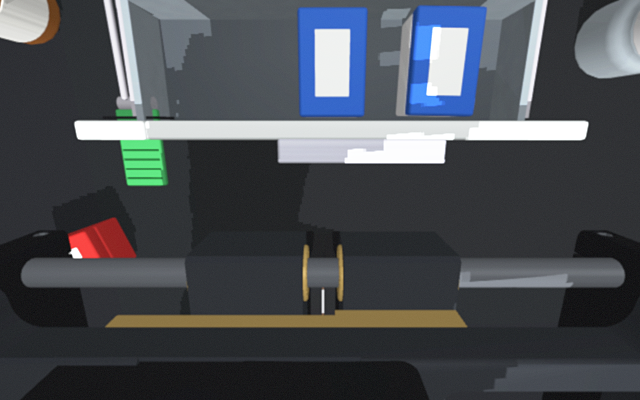

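The wrist view shows the pull lip at (278–445, 150) ahead of the fingers at x ≈ 322 px, and both boxes are upright. I lower and push.

Request:
{"op": "drive_tool", "data": {"increments": [[[0.2,0,0.03],[0,0,0]],[[0.35,0,0.03],[0,0,0]],[[0.35,0,0],[0,0,0]],[[0.3,0,0],[0,0,0]],[[0.12,0,0],[0,0,0]],[[0,0.1,0],[0,0,0]],[[0,0.15,0],[0,0,0]],[[0,0.15,0],[0,0,0]],[[0,0.1,0],[0,0,0]]]}}

```text
time_s: 39.7
tool_pos: [0.5193, -0.1604, 0.0472]
tool_rot: [78.6, 89.9, -13.0]
force: [-0.3, 0.8, 0.6]
grip_width: 0.0005
```

Request:
{"op": "drive_tool", "data": {"increments": [[[0,0.1,0],[0,0,0]],[[0,0.1,0],[0,0,0]],[[0,0.1,0],[0,0,0]],[[0,0.1,0],[0,0,0]],[[0,0.1,0],[0,0,0]]]}}

```text
time_s: 40.2
tool_pos: [0.5368, -0.1609, 0.0463]
tool_rot: [-91.1, 89.8, 177.4]
force: [-3.5, 0.0, 2.1]
grip_width: 0.0002
```

Request:
{"op": "drive_tool", "data": {"increments": [[[0,0.12,0],[0,0,0]],[[0,0.15,0],[0,0,0]],[[0,0.18,0],[0,0,0]],[[0,0.2,0],[0,0,0]],[[0,0.2,0],[0,0,0]],[[0,0.2,0],[0,0,0]],[[0,0.18,0],[0,0,0]],[[0,0.15,0],[0,0,0]],[[0,0.1,0],[0,0,0]],[[0,0.05,0],[0,0,0]]]}}

```text
time_s: 41.2
tool_pos: [0.5994, -0.1626, 0.0463]
tool_rot: [-18.9, 90.0, -110.4]
force: [-4.1, 0.2, 1.2]
grip_width: 0.0002
```

```bash
python3 plan.py
python3 - <<'E'
from h import *
T=cam("scene");cv2.imwrite("pics/s15.png",cv2.convertScaleAbs(cv2.resize(T["frame"][150:320,170:380],None,fx=3.5,fy=3.5,interpolation=cv2.INTER_CUBIC),alpha=1.5)[:,:,::-1])
E
```

```text
t 41.2 pos [ 0.5994 -0.1626  0.0463] jaw -91.54 xaxis [-0. -0. -1.] F [-4.07  0.2   1.18] w 0.0002
```

View pics/s15.png

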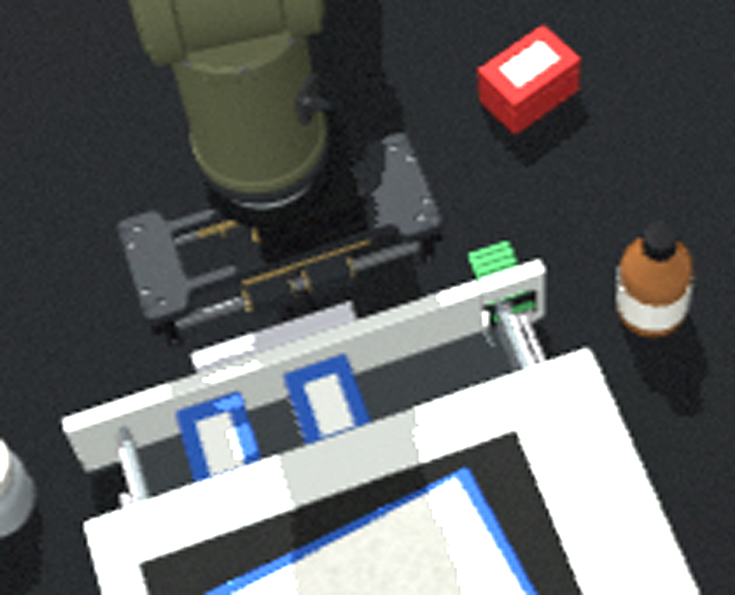

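Request:
{"op": "drive_tool", "data": {"increments": [[[0,0.12,0],[0,0,0]],[[0,0.18,0],[0,0,0]],[[0,0.2,0],[0,0,0]],[[0,0.2,0],[0,0,0]],[[0,0.2,0],[0,0,0]],[[0,0.2,0],[0,0,0]],[[0,0.18,0],[0,0,0]],[[0,0.12,0],[0,0,0]],[[0,0.1,0],[0,0,0]],[[0,0.05,0],[0,0,0]]]}}

```text
time_s: 42.25
tool_pos: [0.6614, -0.1642, 0.0464]
tool_rot: [47.9, 90.0, -43.6]
force: [-4.1, -1.1, -0.9]
grip_width: 0.0003
```

Request:
{"op": "drive_tool", "data": {"increments": [[[0,0.07,0],[0,0,0]],[[0,0.07,0],[0,0,0]],[[0,0,0],[0,0,0]]]}}

```text
time_s: 42.55
tool_pos: [0.6673, -0.1643, 0.0466]
tool_rot: [86.6, 89.9, -4.9]
force: [-2.4, 0.3, -2.3]
grip_width: 0.0005
```

Request:
{"op": "drive_tool", "data": {"increments": [[[0,0.06,0],[0,0,0]],[[0,0.06,0],[0,0,0]],[[0,0,0],[0,0,0]]]}}

```text
time_s: 42.85
tool_pos: [0.6721, -0.1644, 0.0466]
tool_rot: [88.3, 89.9, -3.2]
force: [-3.3, -0.5, -0.9]
grip_width: 0.0006
```

Request:
{"op": "drive_tool", "data": {"increments": [[[0,0.05,0],[0,0,0]],[[0,0.05,0],[0,0,0]],[[0,0,0],[0,0,0]]]}}

```text
time_s: 43.15
tool_pos: [0.6736, -0.1644, 0.0466]
tool_rot: [-92.1, 89.7, 176.3]
force: [-9.1, 1.3, 3.0]
grip_width: 0.0004
```

Request:
{"op": "drive_tool", "data": {"increments": [[[0,0.04,0],[0,0,0]],[[0,0,0],[0,0,0]]]}}

```text
time_s: 43.35
tool_pos: [0.6735, -0.1644, 0.0466]
tool_rot: [-92.1, 89.6, 176.4]
force: [-13.6, 0.8, 5.9]
grip_width: 0.0007
```

```bash
python3 plan.py
python3 - <<'E'
from h import *
T=cam("scene");cv2.imwrite("pics/s16.png",cv2.convertScaleAbs(cv2.resize(T["frame"][150:320,170:380],None,fx=3.5,fy=3.5,interpolation=cv2.INTER_CUBIC),alpha=1.5)[:,:,::-1])
E
```

```text
t 43.35 pos [ 0.6735 -0.1644  0.0466] jaw -91.55 xaxis [-0.008  0.    -1.   ] F [-13.57   0.79   5.87] w 0.0007
```

View pics/s16.png

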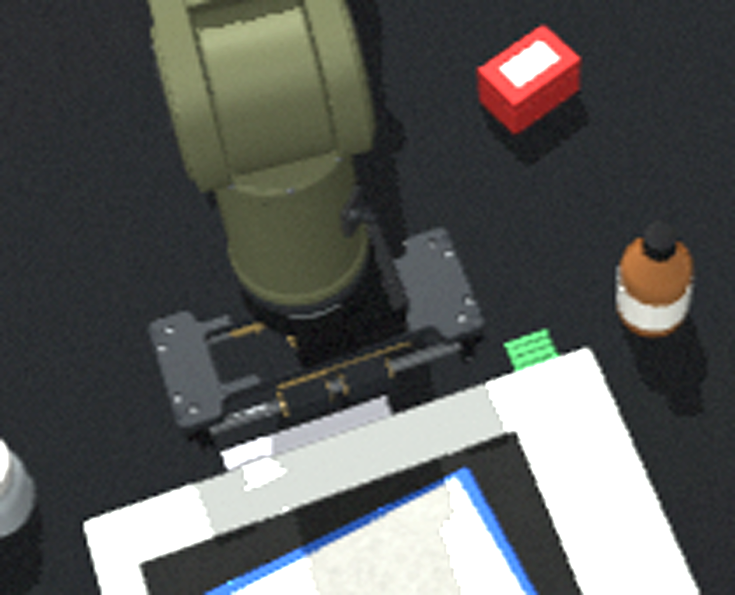

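The position stopped at 0.6735 (0.674 expected for home) while the force rose, so the drawer is on its stop. I back off slowly, lift away and check.

Request:
{"op": "drive_tool", "data": {"increments": [[[0,-0.1,0],[0,0,0]],[[0,-0.3,0],[0,0,0]],[[0,-0.6,0],[0,0,0]],[[0,-0.7,0],[0,0,0]],[[-0.3,-0.8,0],[0,0,0]],[[-0.6,-0.8,0],[0,0,0]],[[-0.7,-0.8,0],[0,0,0]],[[-0.6,-0.5,0],[0,0,0]],[[-0.3,-0.2,0],[0,0,0]],[[0,0,0],[0,0,0]]]}}

```text
time_s: 44.4
tool_pos: [0.4875, -0.1601, 0.1495]
tool_rot: [70.2, 89.6, -21.3]
force: [0.4, 0.6, 0.5]
grip_width: 0.0008
```

Request:
{"op": "drive_tool", "data": {"increments": [[[0,0,0],[0,0,0]],[[0,0,0],[0,0,0]]]}}

```text
time_s: 44.6
tool_pos: [0.4856, -0.159, 0.1453]
tool_rot: [-132.4, 89.9, 136.1]
force: [-0.2, -0.8, 0.1]
grip_width: 0.0006
```

```bash
python3 plan.py
python3 - <<'E'
from h import *
T=cam("scene");cv2.imwrite("pics/s17.png",cv2.convertScaleAbs(cv2.resize(T["frame"][100:320,150:470],None,fx=2.5,fy=2.5,interpolation=cv2.INTER_CUBIC),alpha=1.4)[:,:,::-1])
hs=cv2.cvtColor(T["frame"],cv2.COLOR_RGB2HSV); m=cv2.inRange(hs,(45,90,40),(90,255,255)); n,l,s,ce=cv2.connectedComponentsWithStats(m)
i=1+np.argmax(s[1:,4]); print("lever scene",s[i],ce[i],onz(T,*ce[i],.05).round(4))
T=cam("top");cv2.imwrite("pics/t17.png",cv2.convertScaleAbs(cv2.resize(T["frame"][100:260,140:460],None,fx=2.5,fy=2.5,interpolation=cv2.INTER_CUBIC),alpha=1.4)[:,:,::-1])
hs=cv2.cvtColor(T["frame"],cv2.COLOR_RGB2HSV); m=cv2.inRange(hs,(50,100,40),(85,255,255)); n,l,s,ce=cv2.connectedComponentsWithStats(m)
i=1+np.argmax(s[1:,4]); print("lever top",s[i],ce[i],onz(T,*ce[i],.05).round(4), "tip",onz(T,ce[i][0],s[i][1]+s[i][3]-.5,.05).round(4))
E
```

```text
t 44.6 pos [ 0.4856 -0.159   0.1453] jaw -91.49 xaxis [-0.001  0.001 -1.   ] F [-0.21 -0.83  0.05] w 0.0006
lever scene [314 244  16  12 122] [321.1147541  249.33606557] [ 0.6783 -0.0264  0.05  ]
lever top [335 132  13  16 198] [341.         139.77777778] [ 0.6855 -0.0284  0.05  ] tip [ 0.666 -0.028  0.05 ]
```

View pics/s17.png

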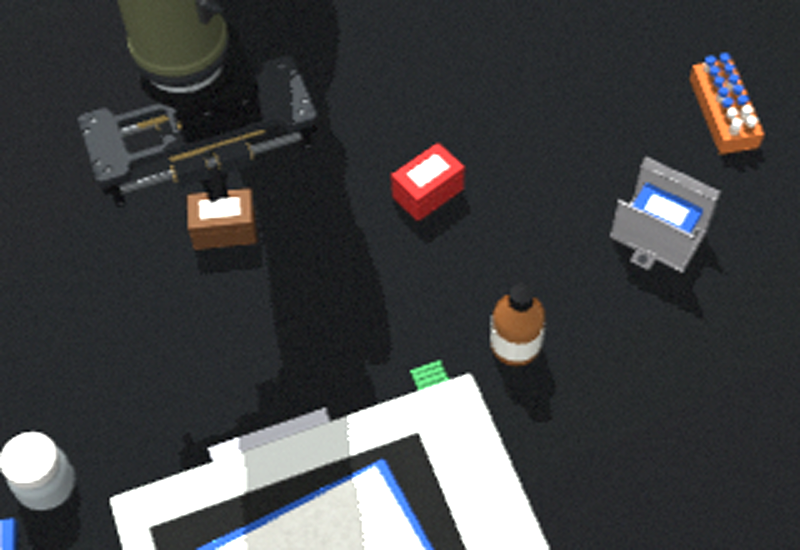

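View pics/t17.png

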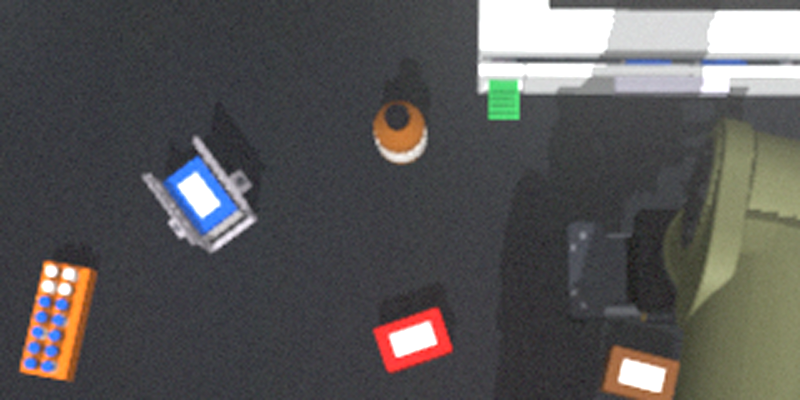

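Lever travel between the start and now measures 186 mm (0.4990 → 0.6855), so the drawer is home. The box stands in the holder, the bottle, jar and rack are where they were, and the arm is clear. I hand the job in.

Run:
```python
from cell import env
print(env.sign_off())
```

```text
the job is handed in; nothing more can be done
None
```

I found the heavy box, stood it in the steel holder, pressed the release lever and eased the drawer home. I handed in at about 45 s of the 72 s allowed; `sign_off` gives no verdict.

**What I did**
- **Finding the full box:** I lifted each box about 8 mm. The right and middle boxes read about 1 to 1.6 N; the left one read about 4.5 N.
- **Placing it:** I regripped the heavy box by its ends on the bench and lowered it into the holder. I let go at a contact force of about 5 N.
- **Closing the drawer:** I held the lever down at about 7.5 N and pushed the panel past the lock. I finished by pushing on the pull lip at under 0.1 m/s.

**Last checks**
- **Holder:** right after release the wrist view put the box at (0.597, 0.270), within about 2 mm of the measured holder centre. In the last pictures it is still lid up in the holder.
- **Drawer:** the lever moved 0.1865 m in the top view (0.186 is home), and the push force rose to 13.6 N with no further travel.
- **Empty boxes:** both were upright when last in view, 75 mm before home. Once the drawer was shut they could barely be seen, so I did not check them again.
- **Bottle, jar and rack:** in the last pictures they look upright and unmoved; I did not re-measure their positions. The arm was clear of everything.

**Disagreements**
- The finger ends touched the lever about 20 mm higher than the reported TCP implies. My first press reached TCP z = 0.037 without touching the paddle.
- The holder centre differed by about 2 to 3 mm between the cameras; I used the wrist view.

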